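Fit the modules in the junction box and fasten its hood

TASK

Finish the junction box: set every white connector module on the bench down into a pocket of the box's base, one to a pocket, and press its orange lock down until it snaps home. Then swing the clear hood fully shut and fasten it with the captive black knob: push it down and turn it clockwise until it is fully home and stays down. Leave the bin, bottle and stamp where they are.

Things in the scene. Friction and masses are not known exactly. Their poses are not given: they have to be found in the camera images.
- junction_box: Base of a junction box, painted grey, screwed to the bench. 120 (x) x 244 (y) x 26 mm; origin at the centre of its underside, z up, -x is its front, +x its hinge side. Its top has four pockets 16 mm deep, 63 x 33 mm, the long way along x, in a row along y (see the bay points). Cable glands stick out 22 mm at its +y and -y ends.
- bay_1 (a point): Pocket 1 of the box base, at x = 0, y = -82.5 mm in the base's frame: centre of the pocket's floor, 10 mm above the bench; the pocket's mouth is 16 mm higher. Any module fits any pocket, either way round; seated modules stand 25 mm apart.
- bay_2 (a point): Pocket 2 of the box base, at x = 0, y = -27.5 mm in the base's frame: centre of the pocket's floor, 10 mm above the bench; the pocket's mouth is 16 mm higher. Any module fits any pocket, either way round; seated modules stand 25 mm apart.
- bay_3 (a point): Pocket 3 of the box base, at x = 0, y = 27.5 mm in the base's frame: centre of the pocket's floor, 10 mm above the bench; the pocket's mouth is 16 mm higher. Any module fits any pocket, either way round; seated modules stand 25 mm apart.
- bay_4 (a point): Pocket 4 of the box base, at x = 0, y = 82.5 mm in the base's frame: centre of the pocket's floor, 10 mm above the bench; the pocket's mouth is 16 mm higher. Any module fits any pocket, either way round; seated modules stand 25 mm apart.
- module_1_centre (a point): White connector module 1 with an orange lock on top (may be absent). Body 60 (x) x 30 (y) x 51 mm (z), 0.26 kg in all, heavy at the foot, standing upright; the lowest 4 mm are a brass foot 57 x 27 mm. The point is on the body's axis, 26 mm above its underside. Grip it across its 30 mm (along its y), fingertips at least 18 mm above its underside, since 16 mm of it go into the pocket.
- lock_1 (a joint): Orange lock of module 1, a block 50 x 20 mm that sticks out of the middle of the body's top: 0 = pre-set (its top 65 mm above the module's underside), 0.010 m = pressed home (top at 55 mm). It snaps over a catch half-way, which takes about 5 to 10 N straight down, and then stays.
- module_2_centre (a point): White connector module 2 with an orange lock on top (may be absent). Body 60 (x) x 30 (y) x 51 mm (z), 0.26 kg in all, heavy at the foot, standing upright; the lowest 4 mm are a brass foot 57 x 27 mm. The point is on the body's axis, 26 mm above its underside. Grip it across its 30 mm (along its y), fingertips at least 18 mm above its underside, since 16 mm of it go into the pocket.
- lock_2 (a joint): Orange lock of module 2, a block 50 x 20 mm that sticks out of the middle of the body's top: 0 = pre-set (its top 65 mm above the module's underside), 0.010 m = pressed home (top at 55 mm). It snaps over a catch half-way, which takes about 5 to 10 N straight down, and then stays.
- module_3_centre (a point): White connector module 3 with an orange lock on top (may be absent). Body 60 (x) x 30 (y) x 51 mm (z), 0.26 kg in all, heavy at the foot, standing upright; the lowest 4 mm are a brass foot 57 x 27 mm. The point is on the body's axis, 26 mm above its underside. Grip it across its 30 mm (along its y), fingertips at least 18 mm above its underside, since 16 mm of it go into the pocket.
- lock_3 (a joint): Orange lock of module 3, a block 50 x 20 mm that sticks out of the middle of the body's top: 0 = pre-set (its top 65 mm above the module's underside), 0.010 m = pressed home (top at 55 mm). It snaps over a catch half-way, which takes about 5 to 10 N straight down, and then stays.
- module_4_centre (a point): White connector module 4 with an orange lock on top (may be absent). Body 60 (x) x 30 (y) x 51 mm (z), 0.26 kg in all, heavy at the foot, standing upright; the lowest 4 mm are a brass foot 57 x 27 mm. The point is on the body's axis, 26 mm above its underside. Grip it across its 30 mm (along its y), fingertips at least 18 mm above its underside, since 16 mm of it go into the pocket.
- lock_4 (a joint): Orange lock of module 4, a block 50 x 20 mm that sticks out of the middle of the body's top: 0 = pre-set (its top 65 mm above the module's underside), 0.010 m = pressed home (top at 55 mm). It snaps over a catch half-way, which takes about 5 to 10 N straight down, and then stays.
- hood (a joint): Clear hood over the base, hinged at the base's back: 0 = shut, about 1.8 rad = standing open behind the pockets. It stays where it is left (stiff hinge; 5 to 10 N at its front edge moves it). The hinge line runs along the base's y, through x = +63, z = 28 mm. Shut, it is 116 (x) x 240 mm (y), its flat top face 72.5 mm above the bench; a raised lock keeps it from shutting.
- hood_edge (a point): Middle of the front top edge of the hood: when shut, 58 mm in front (-x) of the base's centre and 72.5 mm above the bench, so 121 mm in front of the hinge line and 44.5 mm above it. It swings with the hood. At the middle of its front the hood has an ear, 36 mm wide, that carries the black knob 40 mm farther out.
- knob_grip (a point): Black round captive knob on the hood's front ear: 32 mm in diameter, 22 mm high; the point is on its axis, 11 mm above the head's underside. With the hood shut the axis is upright, 98 mm in front (-x) of the base's centre, the point 84 mm above the bench with the knob up and 74 mm with it home. The ear's top is 50 mm above the bench; the hood's front wall is 40 mm behind the axis.
- knob_push (a joint): How far the knob is down: 0 = up (a spring lifts it with 5 to 8 N), 0.010 m = fully down (0.0095 when left screwed home). Hood shut, push it down with 10 to 15 N while turning it clockwise, grasp after grasp: its pins ride down the thread 2.2 mm a rad, catch as its angle passes 0, and about 2 rad more brings it home. Let go before that, it springs up; once caught, it stays down.
- knob_turn (a joint): Turning angle of the knob in rad, growing clockwise seen from above; it starts between -2.6 and -0.4 and turns easily. Stops limit it to -3.0 and +2.2; at +2.2, pushed in on the way, it is fully home.
- parts_bin: Blue open-front picking bin with small connectors, 156 x 101 x 68 mm, origin at the centre of its underside. Leave it.
- bottle: White pump bottle, 60 mm in diameter, 136 mm high, origin at the centre of its underside. Leave it.
- stamp: Inspection stamp with a wooden knob, 26 x 34 x 64 mm, origin at the centre of its underside. Leave it.

How it is judged:
By the outcome, as a careful person would: the job done as asked, in the order asked, and still so for the second after the job is handed in, with the robot touching nothing.
Of module_1, module_2, module_3, module_4 only 3 to 4 are there at a start; the rules pass over those that are not, and their reading is None.
At some moment in a run one of module_1, module_2, module_3, module_4 may be knocked a few centimetres aside while the robot is not near it.
It also fails if it takes over 210 s, if anything falls off the work surface, if the arm or the gripper's body presses on something with over 40 N, if the wrist force passes 120 N, or if a joint passes its speed limit or range.

ROBOT

A 6-joint arm with a two-finger parallel gripper is mounted at the origin on a cart in front of the work surface, level with it; the furniture and walls round the work are solid. World frame = base frame: x ahead of the robot, y to its left, z up, the work surface at z = 0. Lengths are in m, angles in rad, forces in N, time in s.
With the tool pointing down it reaches from about 0.375 to 0.9 m from the base axis. Payload 3.1 kg.
Tool frame: the origin (TCP) lies midway between the tips of the shut fingers; the grasp point (between the pads) lies grip_point_offset behind it (grip_point_offset is the distance from the TCP to the grasp point, in m); y points along the fingers, z is the direction in which the jaws open and shut, and the axes are right-handed (so a half turn about y gives the same grasp; the last joint's range is limited). The gripper opens to 87 mm and grips with 3 to 60 N. Pads are 19 mm wide; open, the fingers measure 117 mm over their backs; the gripper's body (75 mm by 190 mm) begins 51 mm behind the grasp point.
Start: joints at [0.974, 0.527, 1.433, -0, 1.181, -0.178], TCP at [0.254, 0.571, 0.223] pointing down, gripper open.
Joint ranges: [-3.08, 3.08], [-0.75, 2.2], [0.22, 2.44], [-1.43, 4.57], [0, 2.65], [-2.85, 2.85]. Speed limits (rad/s): [2.79, 2.79, 3.14, 3.14, 3.14, 3.14].

INTERFACE

Orientations are given as a unit quaternion [x, y, z, w].
In Python, from rig import * gives the robot as it stands.
- The arm moves only by the tool jog_arm, never from a script. Its argument "increments" is a list that holds one entry, the list of rows, each a list of 7 numbers: the turn, a rotation vector about the world's x, y, z in degrees, then the shift along the world's x, y, z in m, then the closure, from -1 (fully open) to 1 (shut), so that 0 is half open. In form: [[[rx, ry, rz, x, y, z, jaw], ...]]. A call has 1 to 8 rows; each row is the pose to reach, as a shift and turn from the pose measured when the call began; what a row does not reach only later rows make up. A row lasts 1/10 s, in which the tool goes at most 50 mm and 8.59 degrees, less where a joint would pass 70% of its speed; a pose out of reach is approached as far as the arm can. A call with a gripper value outside its range is refused whole. The fingers move at their own pace and stop on an object; "squeeze" is the grip in N (left out, the last holds). Time passes only in rows, so rows that repeat a pose let the fingers close. It gives the time, the measured TCP pose, the force and the opening at its end, in the units of the state.
- get_obs(): the state, without advancing time (a new reading comes with each control period).
- camera(name): name is "side" or "top"; returns the picture (480x640x3 uint8, red, green, blue); there is no depth.
- camera_info(name): a dict with "K" (3x3 intrinsics, pixels), "R" (3x3) and "t" (3): a world point X has camera coordinates R X + t. Camera axes: x right, y down, z forward; pixel columns grow to the right and rows downward; lengths in m; the calibration is good to about 2 mm. A picture is of the moment at which its call begins. camera_info takes no time and is no camera call.
- hand_in(): hands the job in, once; it reports no verdict.
The state is a dict: "time": time; "q": joint angles; "joint_velocities": joint speeds; "joint_torque": joint torques, N m; "position": TCP position; "tool_rot": TCP orientation; "ft_force": force on the tool from outside, world axes, zero at the start; "moment": the same for the moment, N m; "grip_width": finger opening in m.
Only numpy, scipy, OpenCV 4.12 (cv2) and the standard library are available. Lean on these libraries where they do the work, as an engineer would, in place of code of your own. Each camera call takes 0.05 s, during which the arm holds its last target.

## Working session

There is one attempt and no reset: what is moved stays moved. The work goes in short steps, Python scripts to look and compute and a tool call to move; the robot and the scene stay as the last step left them, time stands still between calls to the robot, and variables do not carry over. Pictures are saved under pics/ and viewed, and the job is handed in when it is done.

Besides the shell and the picture viewer there is one more tool, called after ">>>" as name([rows], argument=value, ...), one row to a line, values as JSON. jog_arm: Moves the arm, as the interface text tells. Its arguments: {"type":"object","properties":{"increments":{"type":"array","items":{"type":"array","items":{"type":"array","items":{"type":"number"}}}},"squeeze":{"type":"number"}},"required":["increments"]}

```bash
ls; mkdir -p pics
python3 - <<'E'
from rig import *
import cv2,numpy as np
o=get_obs()
for k,v in o.items(): print(k,np.round(v,3))
for n in("side","top"):
    im=camera(n); cv2.imwrite(f"pics/{n}0.png",im[:,:,::-1])
    c=camera_info(n); print(n,np.round(c["K"],1),np.round(c["R"],3),np.round(c["t"],3), -np.array(c["R"]).T@np.array(c["t"]))
try: print(grip_point_offset)
except Exception as e: print(e)
E
```

```text
pics
time 0.0
q [ 0.974  0.528  1.434 -0.     1.181 -0.178]
joint_velocities [ 0.002  0.001 -0.002  0.002 -0.     0.001]
joint_torque [ -0.    -44.005 -17.659   0.063   0.058  -0.   ]
position [0.254 0.57  0.222]
tool_rot [ 0.692 -0.147  0.147 -0.691]
ft_force [1.023 0.322 0.321]
moment [-0.067  0.011 -0.061]
grip_width 0.087
side [[511.4   0.  315.3]
 [  0.  511.4 250.2]
 [  0.    0.    1. ]] [[ 0.999  0.044  0.013]
 [ 0.028 -0.353 -0.935]
 [-0.036  0.935 -0.354]] [-0.577  0.034  1.257] [ 0.62137972 -1.13791324  0.48365833]
top [[517.6   0.  323.8]
 [  0.  517.6 238.2]
 [  0.    0.    1. ]] [[ 0.    -1.     0.004]
 [-0.991 -0.001 -0.137]
 [ 0.137 -0.004 -0.991]] [-0.049  0.584  1.287] [ 0.40177712 -0.04296878  1.35505389]
0.0187
```

View pics/top0.png

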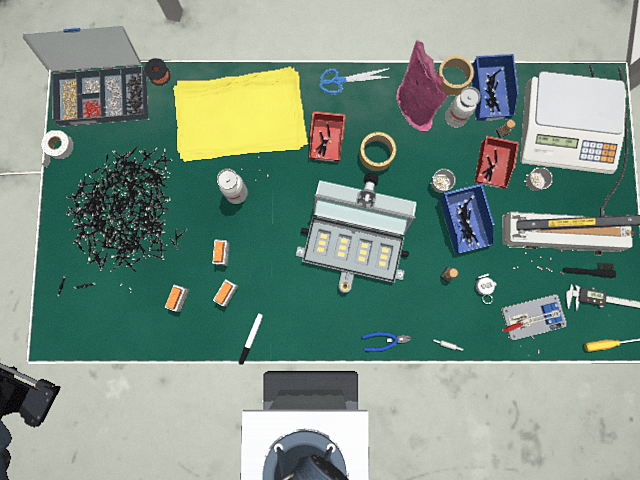

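View pics/side0.png

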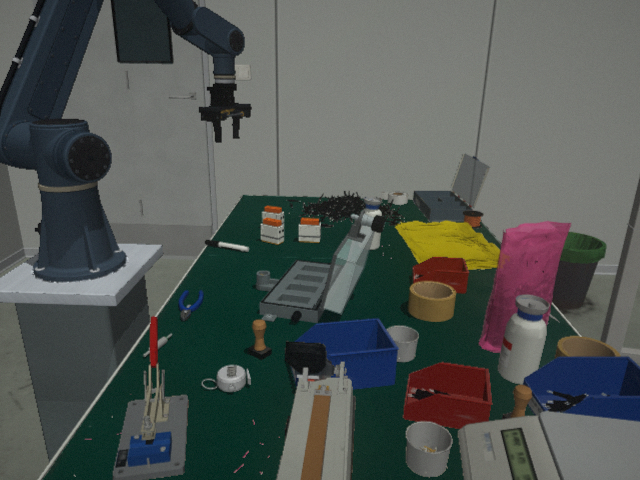

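```bash
cat > h.py <<'E'
from rig import *
import cv2,numpy as np
CI={n:camera_info(n) for n in("side","top")}
def ray(n,u,v):
    c=CI[n];K,R,t=map(np.array,(c["K"],c["R"],c["t"]))
    d=R.T@np.linalg.solve(K,[u,v,1.]); return -R.T@t,d
def onz(n,u,v,z):
    o,d=ray(n,u,v); return o+d*(z-o[2])/d[2]
def proj(n,X):
    c=CI[n]; p=np.array(c["K"])@(np.array(c["R"])@np.array(X)+np.array(c["t"])); return p[:2]/p[2]
def crop(n,im,x0,y0,w,h,name,f=None):
    f=f or min(800/w,600/h); cv2.imwrite(f"pics/{name}.png",cv2.resize(im[y0:y0+h,x0:x0+w,::-1],None,fx=f,fy=f,interpolation=cv2.INTER_CUBIC))
def orange(n,im,box,z=0.065):
    hsv=cv2.cvtColor(im,cv2.COLOR_RGB2HSV); m=cv2.inRange(hsv,(5,150,120),(18,255,255))
    x0,y0,x1,y1=box; k=np.zeros_like(m);k[y0:y1,x0:x1]=m[y0:y1,x0:x1]
    r=[]
    for c in cv2.findContours(k,cv2.RETR_EXTERNAL,cv2.CHAIN_APPROX_NONE)[0]:
        if cv2.contourArea(c)<40: continue
        P=np.array([onz(n,*p[0],z)[:2] for p in c]).astype(np.float32)
        r.append((cv2.minAreaRect(P),cv2.minAreaRect(c)))
    return r
E
python3 - <<'E'
from h import *
im=cv2.imread("pics/top0.png")[:,:,::-1].copy()
for r in orange("top",im,(150,220,260,330)): print(r)
crop("top",im,150,220,120,90,"c1"); crop("top",im,290,170,140,130,"c2")
im=cv2.imread("pics/side0.png")[:,:,::-1].copy()
crop("side",im,240,190,160,140,"c3")
E
```

```text
(((0.4320681691169739, 0.3241451680660248), (0.020023133605718613, 0.049569763243198395), 68.59542083740234), ((173.2155303955078, 297.663818359375), (8.009693145751953, 20.483808517456055), 23.198591232299805))
(((0.4447481036186218, 0.20073430240154266), (0.018869584426283836, 0.04937869682908058), 60.11895751953125), ((223.26467895507812, 292.5588073730469), (7.545937538146973, 20.236831665039062), 30.963754653930664))
(((0.547222912311554, 0.21543282270431519), (0.019553521648049355, 0.04818311706185341), 86.3723373413086), ((218.5082244873047, 251.40985107421875), (7.786073684692383, 19.19357681274414), 5.194429397583008))
```

View pics/c1.png

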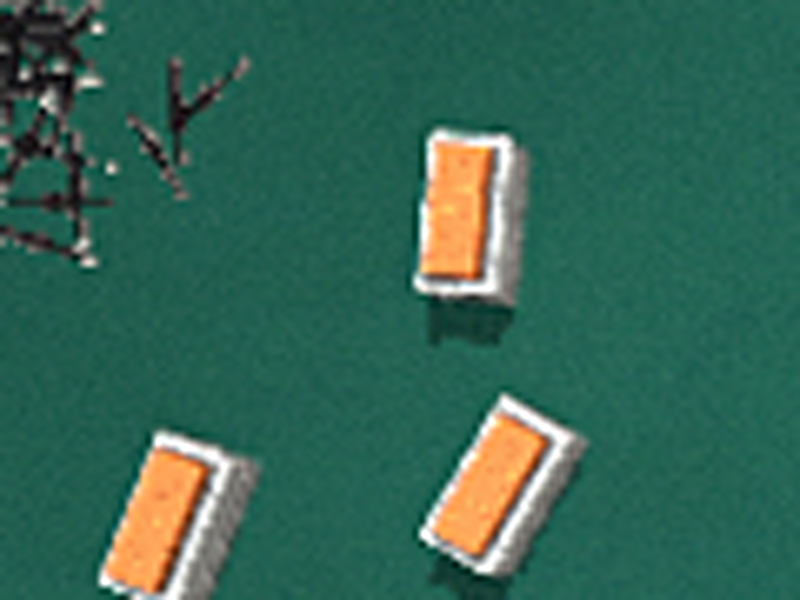

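View pics/c2.png

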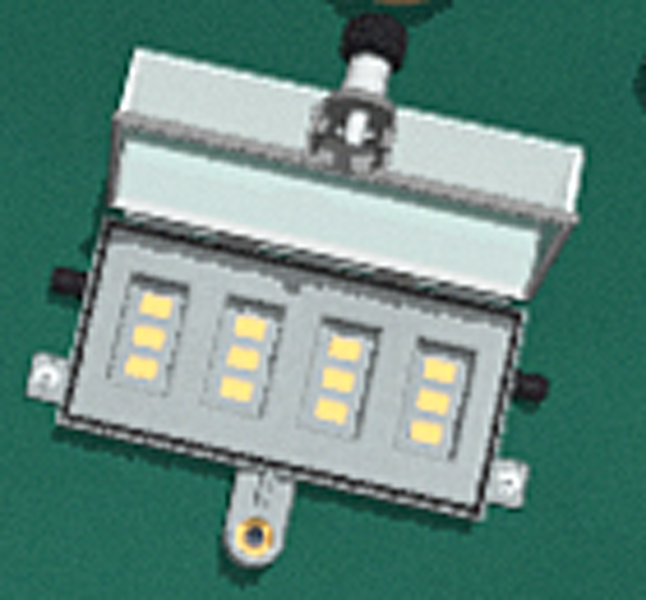

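View pics/c3.png

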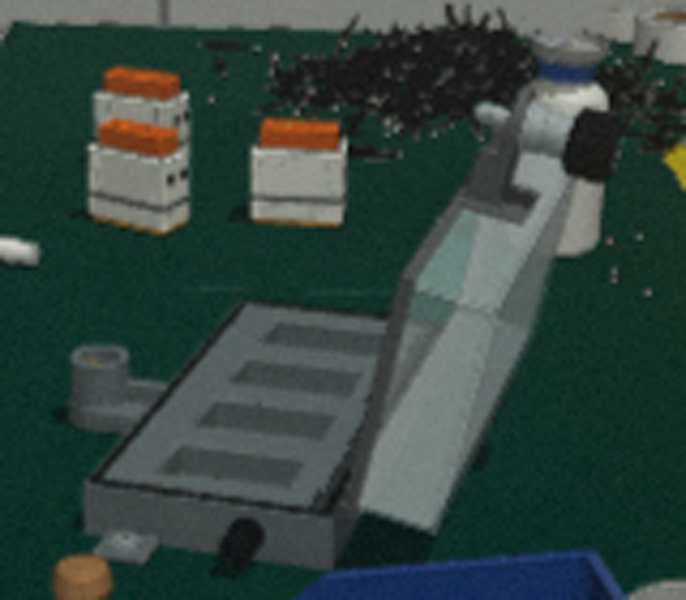

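Run:
```python
from h import *
im=cv2.imread("pics/top0.png")[:,:,::-1].copy()
hsv=cv2.cvtColor(im,cv2.COLOR_RGB2HSV); m=cv2.inRange(hsv,(15,70,150),(35,255,255))
k=np.zeros_like(m);k[225:272,308:398]=m[225:272,308:398]
n,l,s,c=cv2.connectedComponentsWithStats(k)
pts=[(c[i],s[i][4]) for i in range(1,n) if s[i][4]>4]
print(len(pts)); W=np.array([onz("top",*p[0],0.0105)[:2] for p in pts])
print(np.round(W,4))
if len(W)==12:
    # group by bay via yaw guess
    th=np.radians(-13)
    for it in range(5):
        u=np.array([np.cos(th),np.sin(th)]);v=np.array([-u[1],u[0]])
        C=W.mean(0);a=(W-C)@u;b=(W-C)@v
        bi=np.round(b/0.055+1.5); 
        r=np.polyfit(b*0+(bi-1.5)*0.055,W,1); th=np.arctan2(-r[0][0],r[0][1])
    print("C",C,"yaw",np.degrees(th),"scale",np.linalg.norm(r[0])); print(np.round(a,4),np.round(b,4))
    for x in(-60,60):
        for y in(-122,122): print(x,y,proj("top",np.r_[C+u*x/1e3+v*y/1e3,0.026]),proj("side",np.r_[C+u*x/1e3+v*y/1e3,0.026]))
```

```text
12
[[ 0.5946 -0.0472]
 [ 0.5823 -0.1002]
 [ 0.5768 -0.0432]
 [ 0.5699 -0.1541]
 [ 0.5646 -0.0964]
 [ 0.5593 -0.0389]
 [ 0.5576 -0.2078]
 [ 0.5523 -0.1501]
 [ 0.547  -0.0926]
 [ 0.5397 -0.204 ]
 [ 0.5345 -0.1465]
 [ 0.5228 -0.1996]]
C [ 0.55845725 -0.12337552] yaw -12.931273216606906 scale 0.999639469631853
[ 0.0182  0.0181 -0.0001  0.0181 -0.     -0.0181  0.018  -0.     -0.018
 -0.0002 -0.0182 -0.0177] [ 0.0823  0.0279  0.0823 -0.0273  0.0277  0.0826 -0.0824 -0.0275  0.0274
 -0.0828 -0.0279 -0.0822]
-60 -122 [394.14130163 282.10563727] [257.58142036 302.11226161]
-60 122 [301.48665387 260.84309905] [294.70842773 258.81476463]
60 -122 [403.6431788  236.93774748] [315.76245847 310.24140367]
60 122 [312.05305974 216.1487808 ] [343.18098029 264.40906305]
```

```bash
cat >> h.py <<'E'
from scipy.spatial.transform import Rotation as Ro
C=np.array([0.55846,-0.12338]);TH=-12.93
u=np.array([np.cos(np.radians(TH)),np.sin(np.radians(TH))]);v=np.array([-u[1],u[0]])
def box(x,y): return C+u*x/1e3+v*y/1e3
def jaw():
    z=Ro.from_quat(get_obs()["tool_rot"]).as_matrix()
    return np.degrees(np.arctan2(z[1,2],z[0,2])),z
E
python3 - <<'E'
from h import *
a,z=jaw(); print(a,np.round(z,3))
for i,y in enumerate((-82.5,-27.5,27.5,82.5)): print(i+1,box(0,y))
print(box(-98,0),proj("top",np.r_[box(-98,0),0.05]))
im=cv2.imread("pics/side0.png")[:,:,::-1].copy()
m=cv2.inRange(cv2.cvtColor(im,cv2.COLOR_RGB2HSV),(3,170,120),(18,255,255))
k=m*0;k[190:250,240:330]=m[190:250,240:330]
n,l,s,c=cv2.connectedComponentsWithStats(k)
print([(c[i],s[i]) for i in range(1,n) if s[i][4]>20])
for x,y,t in((.4321,.3241,-21.4),(.4447,.2007,-30),(.5472,.2154,-3.6)):
    d=np.array([np.cos(np.radians(t)),np.sin(np.radians(t))]);e=np.array([-d[1],d[0]])
    q=np.array([proj("side",np.r_[np.array([x,y])+d*sx*.025+e*sy*.01,zz]) for sx in(-1,1) for sy in(-1,1) for zz in(.065,)])
    print(x,q.min(0),q.max(0))
E
```

```text
66.00343314299289 [[ 0.914 -0.001  0.407]
 [-0.407 -0.002  0.914]
 [-0.    -1.    -0.002]]
1 [ 0.53999976 -0.20378814]
2 [ 0.55230659 -0.15018271]
3 [ 0.56461341 -0.09657729]
4 [ 0.57692024 -0.04297186]
[ 0.46294487 -0.10145147] [344.89092232 285.46330552]
[(array([272.40540541, 208.66216216]), array([265, 206,  16,   7,  74], dtype=int32)), (array([273.02985075, 220.91044776]), array([263, 218,  18,   8,  67], dtype=int32)), (array([309.1010101 , 220.84848485]), array([301, 218,  18,   7,  99], dtype=int32))]
0.4321 [262.38499395 204.84959374] [280.42732501 208.56153851]
0.4447 [260.9506121  216.66759811] [279.91053869 221.53392335]
0.5472 [298.49518413 216.99735066] [317.29609407 219.90502067]
```

>>> jog_arm([
  [[0,0,7,0.1,-0.12,0,-1],[0,0,14,0.2,-0.24,0,-1],[0,0,20.4,0.293,-0.355,0,-1],[0,0,20.4,0.293,-0.355,0,-1],[0,0,20.4,0.293,-0.355,0,-1],[0,0,20.4,0.293,-0.355,0,-1],[0,0,20.4,0.293,-0.355,0,-1],[0,0,20.4,0.293,-0.355,0,-1]],
])

```text
time: 0.9
position: [0.5091, 0.2604, 0.2214]
tool_rot: [0.707, -0.023, 0.022, -0.706]
ft_force: [0.3, 1.0, -0.5]
grip_width: 0.0871
```

>>> jog_arm([
  [[0,0,0,0,0,0,-1],[0,0,0,0,0,0,-1]],
])

```text
time: 1.1
position: [0.5094, 0.2591, 0.2209]
tool_rot: [0.707, -0.024, 0.022, -0.706]
ft_force: [0.2, 0.5, 0.6]
grip_width: 0.0869
```

>>> jog_arm([
  [[0,0,0,0.038,-0.0437,-0.03,-1],[0,0,0,0.038,-0.0437,-0.07,-1],[0,0,0,0.038,-0.0437,-0.121,-1],[0,0,0,0.038,-0.0437,-0.121,-1],[0,0,0,0.038,-0.0437,-0.121,-1]],
])

```text
time: 1.6
position: [0.5456, 0.2167, 0.0993]
tool_rot: [0.708, -0.025, 0.02, -0.706]
ft_force: [-0.2, 0.1, -0.0]
grip_width: 0.0871
```

```bash
cat > look.py <<'E'
from h import *
import sys
tag=sys.argv[1]
for n,a in zip(("top","side"),sys.argv[2:]):
    if a=="-": continue
    b=list(map(int,a.split(","))); im=camera(n); cv2.imwrite(f"pics/{n}_{tag}_full.png",im[:,:,::-1]); crop(n,im,*b,f"{n}_{tag}")
o=get_obs();p=o["position"]
print(o["time"],np.round(p,4),"jaw",round(jaw()[0],2),"tilt",np.round(jaw()[1][:,1],3),"F",np.round(o["ft_force"],1),"w",round(o["grip_width"],4),"q",np.round(o["q"],2))
print("tcp px",proj("top",p),proj("side",p))
E
python3 look.py a 160,200,120,90 230,150,130,100
```

```text
1.7 [0.5484 0.217  0.1025] jaw 86.32 tilt [ 0.002 -0.001 -1.   ] F [0.6 0.1 0.1] w 0.0871 q [ 0.19  0.64  1.63 -0.    0.88 -1.32]
tcp px [214.81775421 249.18386929] [308.53974612 205.20373924]
```

View pics/top_a.png

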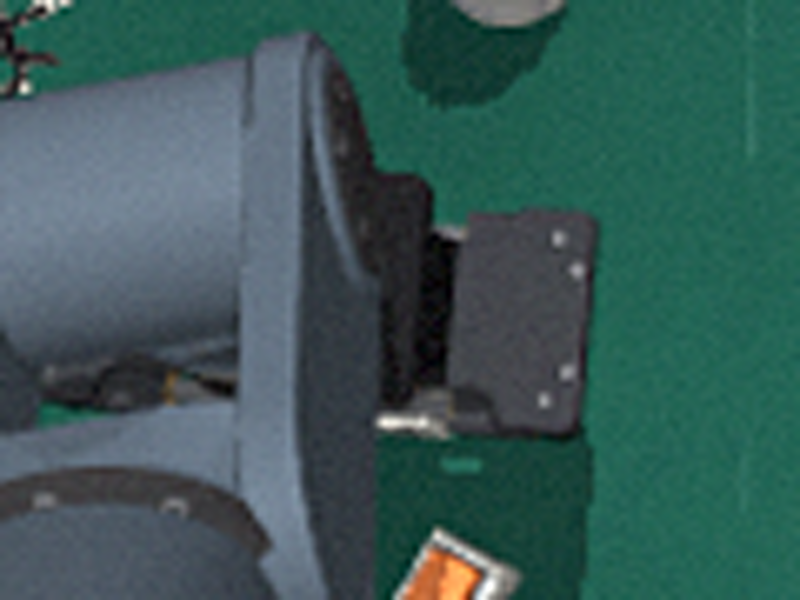

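View pics/side_a.png

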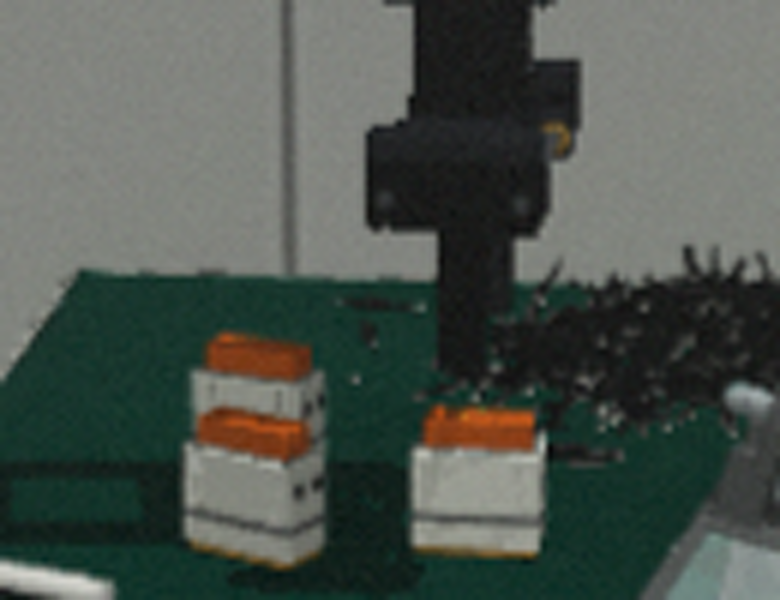

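Run:
```python
from h import *
for y in(.166,.268): print(proj("side",[.5472,y,.101]),proj("side",[.5472-.0095,y,.101]),proj("side",[.5472+.0095,y,.101]))
ps=[]
for i in range(6):
    camera("top"); o=get_obs(); ps.append(np.r_[o["position"],o["q"]])
ps=np.array(ps);print(np.round(ps,4)); print(ps.std(0))
```

```text
[306.98523688 210.93724939] [303.41089182 210.84794847] [310.56140406 211.02659584]
[309.10337198 200.8411366 ] [305.76313621 200.76010047] [312.4451987  200.92221133]
[[ 5.4890e-01  2.1690e-01  1.0310e-01  1.8780e-01  6.3830e-01  1.6251e+00
  -1.6000e-03  8.7540e-01 -1.3176e+00]
 [ 5.4900e-01  2.1670e-01  1.0310e-01  1.8750e-01  6.3810e-01  1.6253e+00
  -1.6000e-03  8.7520e-01 -1.3176e+00]
 [ 5.4890e-01  2.1650e-01  1.0300e-01  1.8710e-01  6.3820e-01  1.6256e+00
  -1.6000e-03  8.7510e-01 -1.3176e+00]
 [ 5.4860e-01  2.1620e-01  1.0260e-01  1.8680e-01  6.3870e-01  1.6261e+00
  -1.7000e-03  8.7490e-01 -1.3176e+00]
 [ 5.4830e-01  2.1600e-01  1.0210e-01  1.8650e-01  6.3930e-01  1.6265e+00
  -1.7000e-03  8.7480e-01 -1.3176e+00]
 [ 5.4810e-01  2.1580e-01  1.0170e-01  1.8620e-01  6.4000e-01  1.6268e+00
  -1.7000e-03  8.7470e-01 -1.3176e+00]]
[3.26526993e-04 3.82880234e-04 5.37361025e-04 5.34398681e-04
 6.93320699e-04 6.22544768e-04 5.14408346e-05 2.40426458e-04
 2.82013968e-05]
```

Run:
```python
from h import *
f=800/120
for z in(.172,.19,.21,.23):
    print(z,[np.round(onz("top",160+a/f-.5,200+b/f-.5,z)[:2],4) for a,b in((530,212),(520,435),(590,300))])
for u,v in((309.5,221),(272.5,209),(272,221.5)): print(onz("side",u,v,.062))
```

```text
0.172 [array([0.5819, 0.148 ]), array([0.5045, 0.1497]), array([0.5512, 0.1266])]
0.19 [array([0.5792, 0.1451]), array([0.5029, 0.1468]), array([0.5489, 0.124 ])]
0.21 [array([0.5761, 0.1419]), array([0.5012, 0.1435]), array([0.5464, 0.1211])]
0.23 [array([0.5731, 0.1386]), array([0.4994, 0.1402]), array([0.5439, 0.1183])]
[0.552291   0.20173628 0.062     ]
[0.43704306 0.31012948 0.062     ]
[0.45057534 0.18846465 0.062     ]
```

```bash
python3 look.py b - 285,130,60,60
```

```text
2.05 [0.5479 0.2157 0.1013] jaw 86.22 tilt [-0.    -0.001 -1.   ] F [-0.5  0.1 -0.2] w 0.0868 q [ 0.19  0.64  1.63 -0.    0.87 -1.32]
tcp px [215.46487871 249.45622991] [308.31820981 205.76448156]
```

View pics/side_b.png

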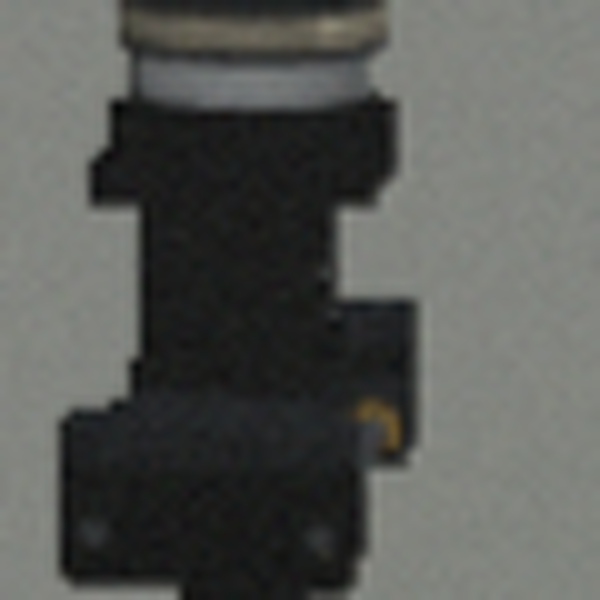

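>>> jog_arm([
  [[0,0,0,0.004,0,-0.03,-1],[0,0,0,0.004,0,-0.06,-1],[0,0,0,0.004,0,-0.079,-1],[0,0,0,0.004,0,-0.079,-1],[0,0,0,0.004,0,-0.079,-1],[0,0,0,0.004,0,-0.079,-1]],
], squeeze=30)

```text
time: 2.65
position: [0.553, 0.2159, 0.0236]
tool_rot: [0.707, -0.023, 0.024, -0.706]
ft_force: [-0.1, 0.4, -0.0]
grip_width: 0.087
```

>>> jog_arm([
  [[0,0,0,0,0,0,0],[0,0,0,0,0,0,1],[0,0,0,0,0,0,1],[0,0,0,0,0,0,1],[0,0,0,0,0,0,1],[0,0,0,0,0,0,1],[0,0,0,0,0,0,1]],
])

```text
time: 3.35
position: [0.5529, 0.2159, 0.0235]
tool_rot: [0.707, -0.023, 0.024, -0.706]
ft_force: [0.5, -0.2, 0.5]
grip_width: 0.0389
```

```bash
python3 look.py c - 230,150,130,100
```

```text
3.4 [0.553  0.2159 0.0235] jaw 86.22 tilt [ 0.002 -0.001 -1.   ] F [-0.6  0.4 -0.4] w 0.0354 q [ 0.18  0.77  1.65 -0.    0.72 -1.32]
tcp px [221.56201466 251.01043427] [309.88648582 232.6562457 ]
```

View pics/side_c.png

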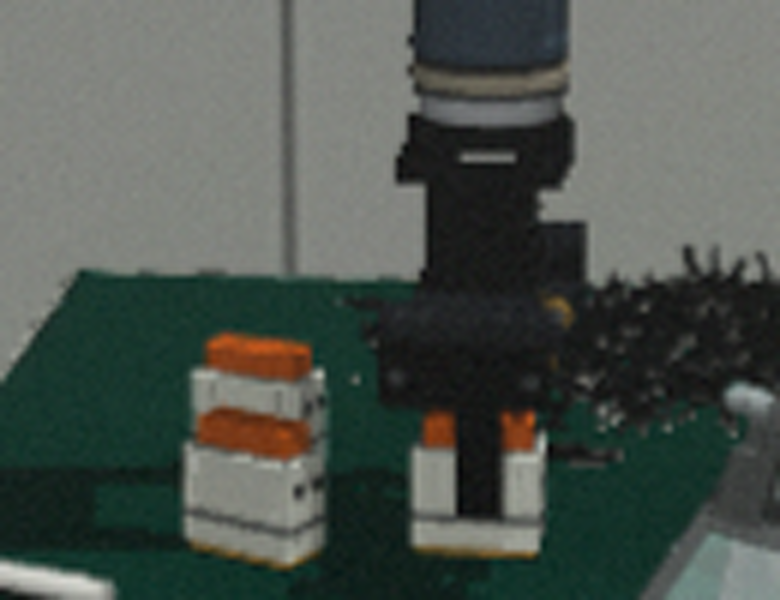

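>>> jog_arm([
  [[0,0,0,0,0,0,1],[0,0,0,0,0,0,1],[0,0,0,0,0,0,1],[0,0,0,0,0,0.02,1],[0,0,0,0,0,0.05,1],[0,0,0,0,0,0.08,1],[0,0,0,0,0,0.08,1],[0,0,0,0,0,0.08,1]],
])

```text
time: 4.2
position: [0.5526, 0.2157, 0.1033]
tool_rot: [0.707, -0.023, 0.024, -0.706]
ft_force: [-1.1, 0.1, -2.6]
grip_width: 0.0298
```

```bash
python3 - <<'E'
from h import *
im=cv2.imread("pics/side_c_full.png")[:,:,::-1].copy()
crop("side",im,250,250,100,75,"sbox")
P={}
for x in(-60,60):
    for y in(-122,122): print(x,y,(proj("side",np.r_[box(x,y),.026])-[250,250]+.5)*8)
for y in(-82.5,82.5):
  for x in(-31.5,31.5): print(x,y,(proj("side",np.r_[box(x,y-16.5),.026])-[250,250]+.5)*8)
E
python3 look.py d 160,200,160,120 230,150,130,100
```

```text
-60 -122 [ 64.66791397 420.91024508]
-60 122 [361.6653982   74.52440752]
60 -122 [530.12254463 485.93924721]
60 122 [749.44928044 119.27585036]
-31.5 -82.5 [204.1901804  396.51573116]
31.5 -82.5 [443.99605252 429.35306319]
-31.5 82.5 [397.20469355 153.93697803]
31.5 82.5 [608.88315779 179.3621383 ]
4.3 [0.5513 0.2155 0.1018] jaw 86.22 tilt [-0.002 -0.002 -1.   ] F [ 0.3 -0.2 -3.1] w 0.0297 q [ 0.18  0.64  1.62 -0.    0.88 -1.32]
tcp px [215.55986448 248.04538311] [309.55286073 205.63976852]
```

View pics/sbox.png

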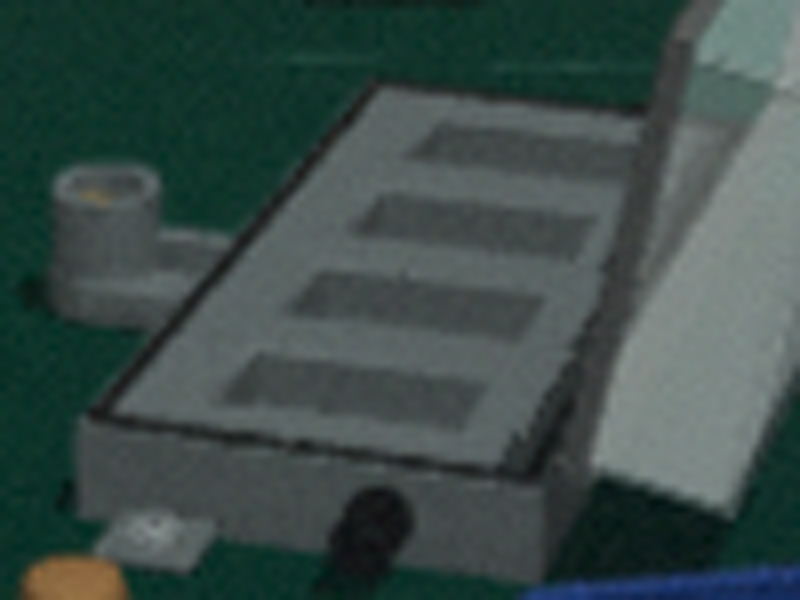

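View pics/side_d.png

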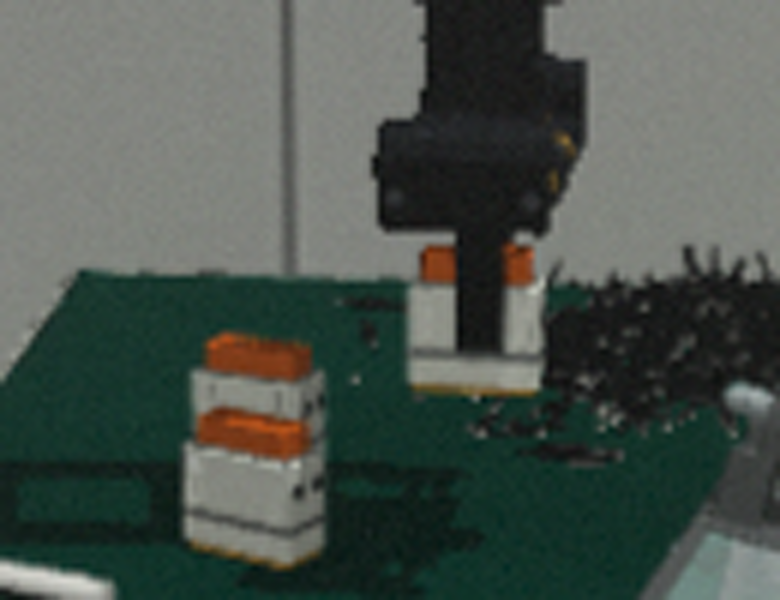

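View pics/top_d.png

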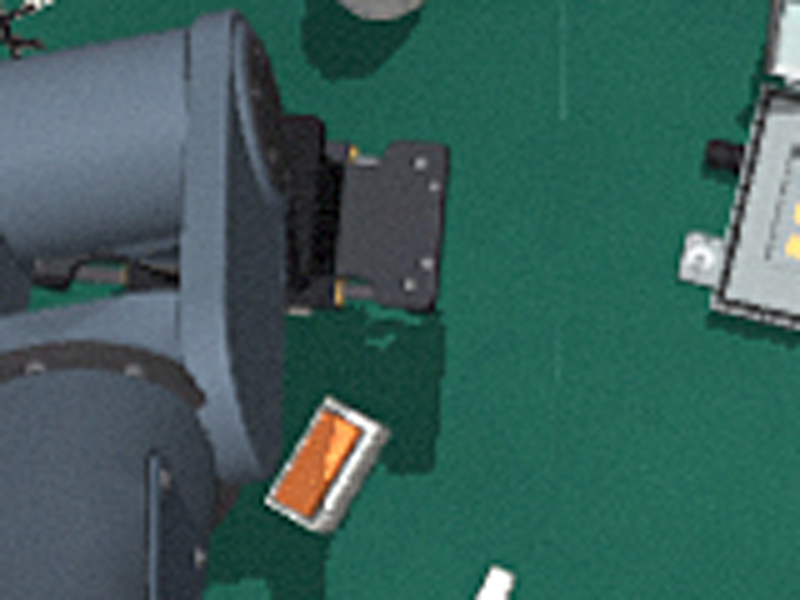

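>>> jog_arm([
  [[0,0,-1.5,0.003,-0.045,0,1],[0,0,-3,0.008,-0.09,0,1],[0,0,-5,0.013,-0.135,0,1],[0,0,-7,0.02,-0.18,0,1],[0,0,-9.15,0.026,-0.225,0,1],[0,0,-9.15,0.03,-0.2585,0,1],[0,0,-9.15,0.03,-0.2585,0,1],[0,0,-9.15,0.03,-0.2585,0,1]],
])

```text
time: 5.1
position: [0.58, -0.0436, 0.1]
tool_rot: [0.703, -0.083, 0.078, -0.702]
ft_force: [-0.2, -1.1, -2.0]
grip_width: 0.0299
```

>>> jog_arm([
  [[0,0,0,0,0,0,1],[0,0,0,0,0,0,1]],
])

```text
time: 5.3
position: [0.5789, -0.0422, 0.099]
tool_rot: [0.703, -0.083, 0.077, -0.703]
ft_force: [0.7, 0.3, -2.4]
grip_width: 0.0299
```

>>> jog_arm([
  [[0,0,0,0.0025,-0.0008,-0.02,1],[0,0,0,0.0025,-0.0008,-0.033,1],[0,0,0,0.0025,-0.0008,-0.033,1],[0,0,0,0.0025,-0.0008,-0.033,1],[0,0,0,0.0025,-0.0008,-0.033,1],[0,0,0,0.0025,-0.0008,-0.033,1]],
])

```text
time: 5.9
position: [0.5819, -0.043, 0.0667]
tool_rot: [0.703, -0.082, 0.077, -0.702]
ft_force: [0.3, 0.1, -2.4]
grip_width: 0.0297
```

```bash
python3 look.py e 290,170,140,105 250,220,120,90
```

```text
6.0 [ 0.5818 -0.0431  0.0666] jaw 77.01 tilt [-0.008  0.001 -1.   ] F [ 0.2 -0.2 -3.3] w 0.0299 q [-0.26  0.69  1.65 -0.    0.8  -1.61]
tcp px [321.69803786 237.73118861] [316.54853653 251.38472815]
```

View pics/top_e.png

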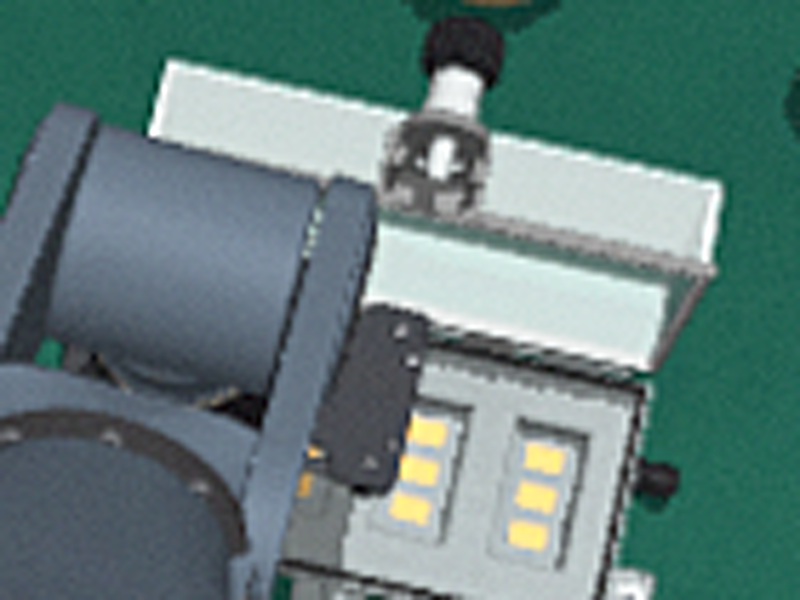

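View pics/side_e.png

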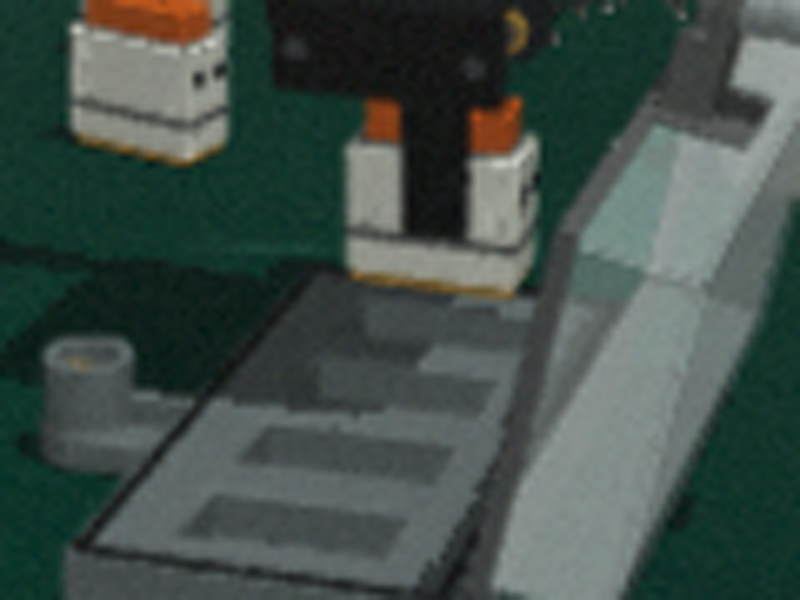

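Run:
```python
from h import *
f=800/120
p=np.array([.5818,-.0431]);z0=.0666-.0235
s=lambda X:(proj("side",X)-[250,220]+.5)*f
for x in(-30,30):
    for zz in(.004,.051): print("body",x,zz,s(np.r_[p+u*x/1e3-v*.015,z0+zz]))
print("foot",[s(np.r_[p+u*x/1e3-v*.0135,z0]) for x in(-28.5,28.5)])
for d in(0,.0045):
  for y in(82.5,27.5,-27.5,-82.5):
    print(d,y,[np.round(s(np.r_[box(x,y+sg*16.5)+[d,0],.026]),0) for x in(-31.5,31.5) for sg in(1,-1)])
```

```text
body -30 0.004 [350.70428389 271.14160096]
body -30 0.051 [351.2576781 142.4742108]
body 30 0.004 [519.82863054 290.70147343]
body 30 0.051 [522.8517767  160.66475445]
foot [array([356.0842594 , 280.85085512]), array([516.38315071, 299.49912345])]
0 82.5 [array([358., 294.]), array([331., 328.]), array([531., 314.]), array([507., 349.])]
0 27.5 [array([312., 352.]), array([282., 390.]), array([491., 374.]), array([466., 413.])]
0 -27.5 [array([261., 416.]), array([229., 457.]), array([448., 440.]), array([420., 482.])]
0 -82.5 [array([206., 485.]), array([170., 530.]), array([401., 511.]), array([370., 558.])]
0.0045 82.5 [array([371., 294.]), array([344., 329.]), array([544., 314.]), array([521., 350.])]
0.0045 27.5 [array([325., 353.]), array([296., 390.]), array([505., 375.]), array([479., 413.])]
0.0045 -27.5 [array([275., 416.]), array([243., 457.]), array([462., 440.]), array([434., 482.])]
0.0045 -82.5 [array([220., 486.]), array([185., 531.]), array([415., 512.]), array([385., 558.])]
```

Run:
```python
from h import *
p=np.array([.5818,-.0431]); print("exp",p-v*.095)
for z in(.16,.18): 
  for c in((425,315),(388,490)): print(z,onz("top",290+c[0]/5.714-.5,170+c[1]/5.714-.5,z)[:2], "exp",p-v*.095+u*(.0375 if c[1]<400 else -.0375))
```

```text
exp [ 0.56054276 -0.1356912 ]
0.16 [ 0.59973238 -0.14175908] exp [ 0.59709191 -0.14408221]
0.16 [ 0.5276956 -0.1259591] exp [ 0.5239936  -0.12730018]
0.18 [ 0.59641947 -0.14010576] exp [ 0.59709191 -0.14408221]
0.18 [ 0.52558827 -0.1245702 ] exp [ 0.5239936  -0.12730018]
```

>>> jog_arm([
  [[0,0,0,0,0,-0.01,1],[0,0,0,0,0,-0.017,1],[0,0,0,0,0,-0.02,1],[0,0,0,0,0,-0.022,1],[0,0,0,0,0,-0.022,1]],
])

```text
time: 6.5
position: [0.5814, -0.043, 0.0441]
tool_rot: [0.703, -0.083, 0.077, -0.702]
ft_force: [-0.0, 0.2, -2.8]
grip_width: 0.0295
```

```bash
python3 look.py f - 250,220,120,90
```

```text
6.55 [ 0.5817 -0.0431  0.0444] jaw 77.01 tilt [-0.008  0.001 -1.   ] F [-0.1  0.3 -2.4] w 0.0298 q [-0.26  0.73  1.66 -0.    0.76 -1.61]
tcp px [321.69692824 238.96515368] [316.37951778 260.38662453]
```

View pics/side_f.png

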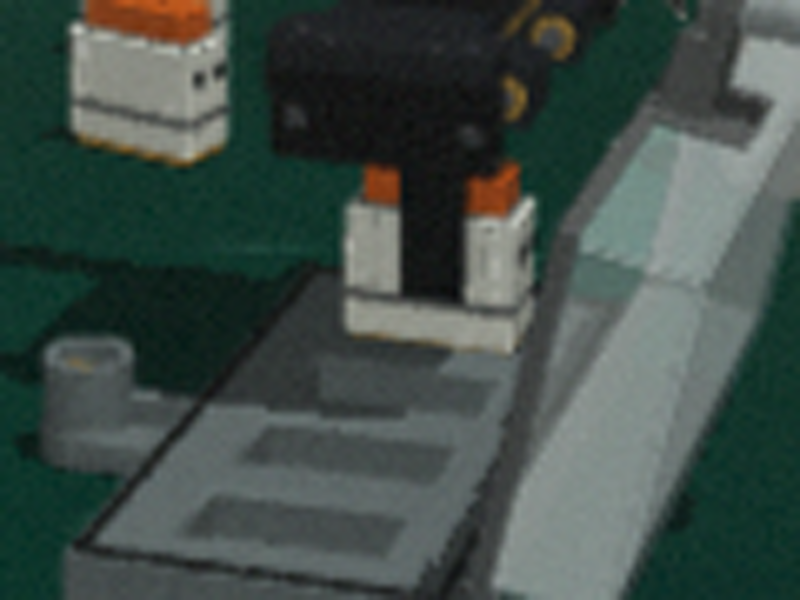

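>>> jog_arm([
  [[0,0,0,0,0,-0.004,1],[0,0,0,0,0,-0.008,1],[0,0,0,0,0,-0.0105,1],[0,0,0,0,0,-0.0105,1]],
])

```text
time: 6.95
position: [0.5818, -0.0431, 0.0338]
tool_rot: [0.703, -0.083, 0.077, -0.702]
ft_force: [0.6, 0.5, -2.2]
grip_width: 0.0299
```

>>> jog_arm([
  [[0,0,0,0,0,0,-0.4],[0,0,0,0,0,0,-0.4],[0,0,0,0,0,0,-0.4],[0,0,0,0,0,0.03,-0.4],[0,0,0,0,0,0.06,-0.4],[0,0,0,0,0,0.06,1],[0,0,0,0,0,0.06,1],[0,0,0,0,0,0.06,1]],
])

```text
time: 7.75
position: [0.581, -0.0429, 0.0931]
tool_rot: [0.703, -0.083, 0.077, -0.703]
ft_force: [-0.7, 0.3, -0.1]
grip_width: 0.044
```

>>> jog_arm([
  [[0,0,0,0,0,0,1],[0,0,0,0,0,0,1],[0,0,0,0,0,-0.005,1],[0,0,0,0,0,-0.01,1],[0,0,0,0,0,-0.013,1]],
])

```text
time: 8.25
position: [0.5805, -0.0428, 0.0791]
tool_rot: [-0.703, 0.084, -0.076, 0.703]
ft_force: [0.5, -0.8, -0.4]
grip_width: 0.0057
```

```bash
python3 look.py g - 250,220,120,90
```

```text
8.3 [ 0.5803 -0.0427  0.0788] jaw 77.01 tilt [-0.011  0.002 -1.   ] F [ 0.1 -0.1 -0.1] w 0.0034 q [-0.26  0.67  1.65 -0.    0.83 -1.61]
tcp px [321.55217991 237.63642436] [315.98791178 246.31447981]
```

View pics/side_g.png

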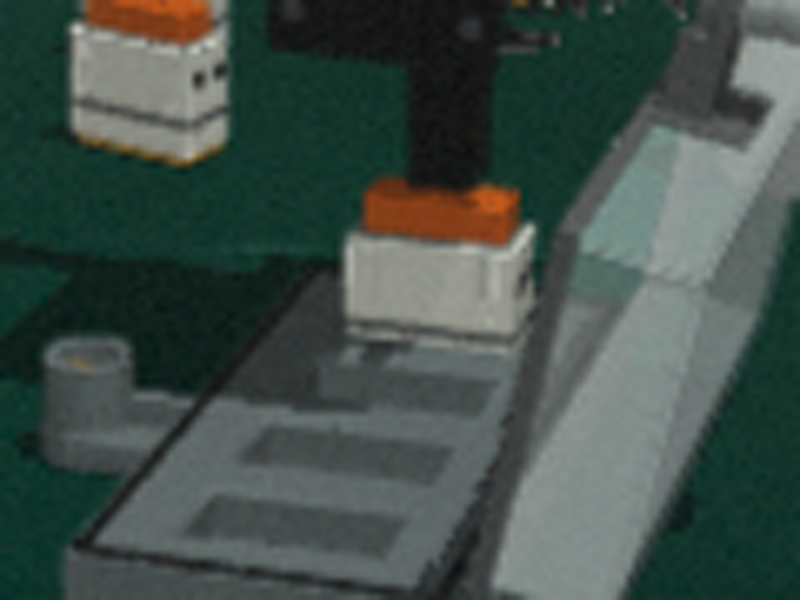

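>>> jog_arm([
  [[0,0,0,0.001,0,-0.004,1],[0,0,0,0.001,0,-0.008,1],[0,0,0,0.001,0,-0.011,1],[0,0,0,0.001,0,-0.014,1],[0,0,0,0.001,0,-0.016,1]],
])

```text
time: 8.8
position: [0.5817, -0.0428, 0.0651]
tool_rot: [0.703, -0.084, 0.076, -0.703]
ft_force: [-4.9, 0.4, 28.1]
grip_width: 0.0005
```

>>> jog_arm([
  [[0,0,0,0,0,0.03,1],[0,0,0,0,0,0.07,1],[0,0,0,-0.02,0.04,0.09,-1],[0,0,0,-0.04,0.08,0.09,-1],[0,0,0,-0.04,0.08,0.09,-1]],
])

```text
time: 9.3
position: [0.5378, 0.0413, 0.1556]
tool_rot: [-0.702, 0.084, -0.073, 0.703]
ft_force: [-0.8, -1.0, 0.2]
grip_width: 0.0169
```

```bash
python3 look.py h 140,170,280,210 240,190,160,120
python3 - <<'E'
from h import *
im=cv2.imread("pics/top_h_full.png")[:,:,::-1].copy()
for r in orange("top",im,(150,200,420,330)): print(r)
E
```

```text
9.4 [0.5414 0.0379 0.1553] jaw 77.15 tilt [-0.01   0.001 -1.   ] F [-0.2 -0.3  0.2] w 0.0249 q [-0.14  0.51  1.7  -0.    0.94 -1.48]
tcp px [286.96264302 249.60546681] [301.53560872 204.06067015]
(((0.43193548917770386, 0.32371237874031067), (0.02029147371649742, 0.04966617375612259), 67.42326354980469), ((173.3972625732422, 297.72601318359375), (8.1105375289917, 20.524625778198242), 24.443954467773438))
```

View pics/top_h.png

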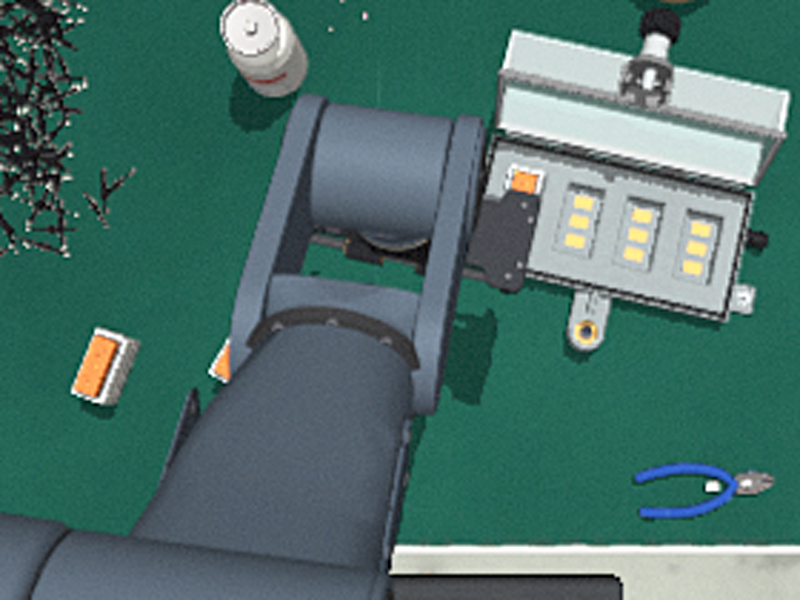

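View pics/side_h.png

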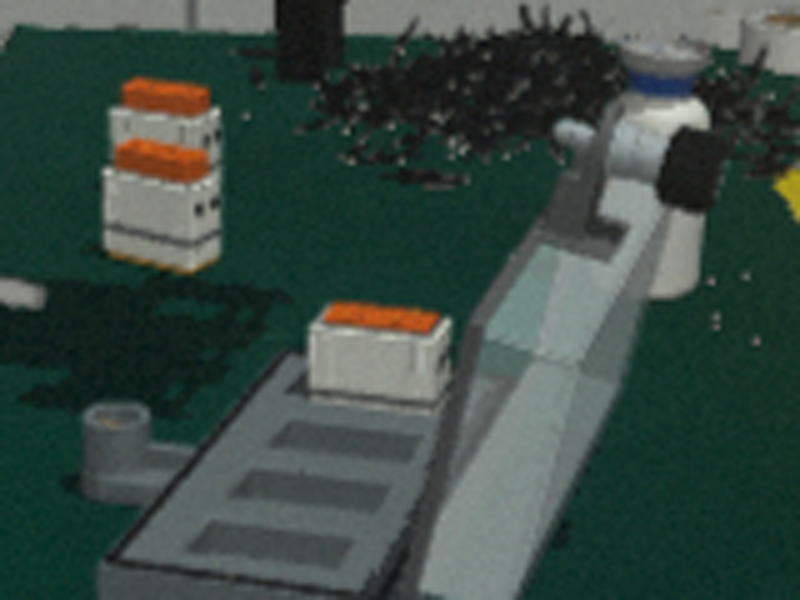

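>>> jog_arm([
  [[0,0,-5,-0.02,0.04,0,-1],[0,0,-10,-0.045,0.08,0,-1],[0,0,-15,-0.07,0.12,0,-1],[0,0,-17.2,-0.0914,0.1628,-0.02,-1],[0,0,-17.2,-0.0914,0.1628,-0.05,-1],[0,0,-17.2,-0.0914,0.1628,-0.05,-1],[0,0,-17.2,-0.0914,0.1628,-0.05,-1]],
])

```text
time: 10.1
position: [0.451, 0.2, 0.1049]
tool_rot: [-0.683, 0.187, -0.18, 0.683]
ft_force: [1.2, 0.1, 0.9]
grip_width: 0.0804
```

>>> jog_arm([
  [[0,0,0,0,0,0,-1],[0,0,0,0,0,0,-1],[0,0,0,0,0,0,-1]],
])

```text
time: 10.4
position: [0.4523, 0.1993, 0.1058]
tool_rot: [-0.682, 0.187, -0.181, 0.683]
ft_force: [0.4, 0.1, 0.5]
grip_width: 0.0864
```

```bash
python3 look.py i - 230,150,130,100
```

```text
10.45 [0.4519 0.1995 0.1056] jaw 59.82 tilt [-0.008  0.004 -1.   ] F [ 0.7  0.9 -0.7] w 0.0868 q [ 0.19  0.54  1.86  0.01  0.75 -0.86]
tcp px [220.70911455 288.95206054] [272.72024626 204.96403139]
```

View pics/side_i.png

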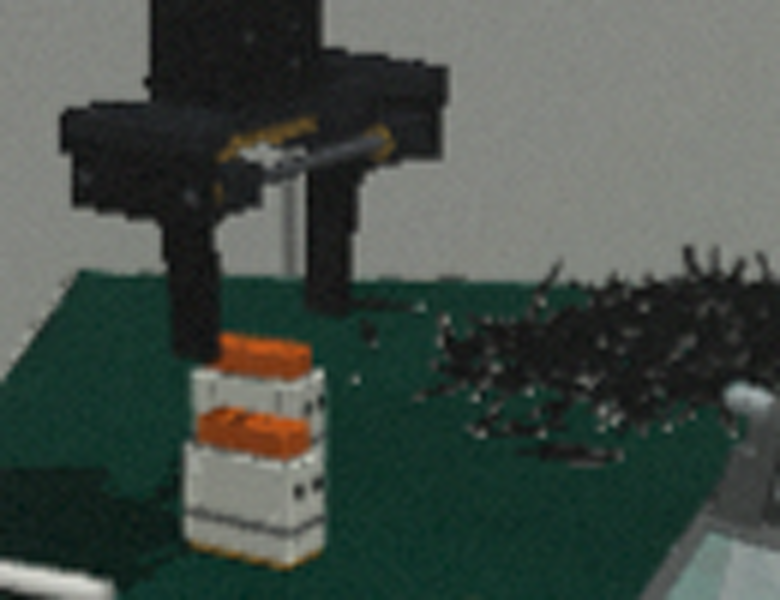

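>>> jog_arm([
  [[0,0,0.3,-0.002,0.001,-0.03,-1],[0,0,0.3,-0.002,0.001,-0.06,-1],[0,0,0.3,-0.002,0.001,-0.082,-1],[0,0,0.3,-0.002,0.001,-0.082,-1],[0,0,0.3,-0.002,0.001,-0.082,-1],[0,0,0.3,-0.002,0.001,-0.082,-0.2],[0,0,0.3,-0.002,0.001,-0.082,0],[0,0,0.3,-0.002,0.001,-0.082,0]],
])

```text
time: 11.25
position: [0.4506, 0.2006, 0.0246]
tool_rot: [-0.682, 0.185, -0.18, 0.684]
ft_force: [0.2, 0.6, -0.5]
grip_width: 0.0706
```

```bash
python3 look.py j - 240,190,80,60
```

```text
11.3 [0.4504 0.2006 0.0245] jaw 60.13 tilt [-0.007  0.004 -1.   ] F [-0.7 -0.1  0.2] w 0.0666 q [ 0.19  0.7   1.9   0.01  0.55 -0.87]
tcp px [226.3923029  290.81322663] [272.71446695 233.10624324]
```

View pics/side_j.png

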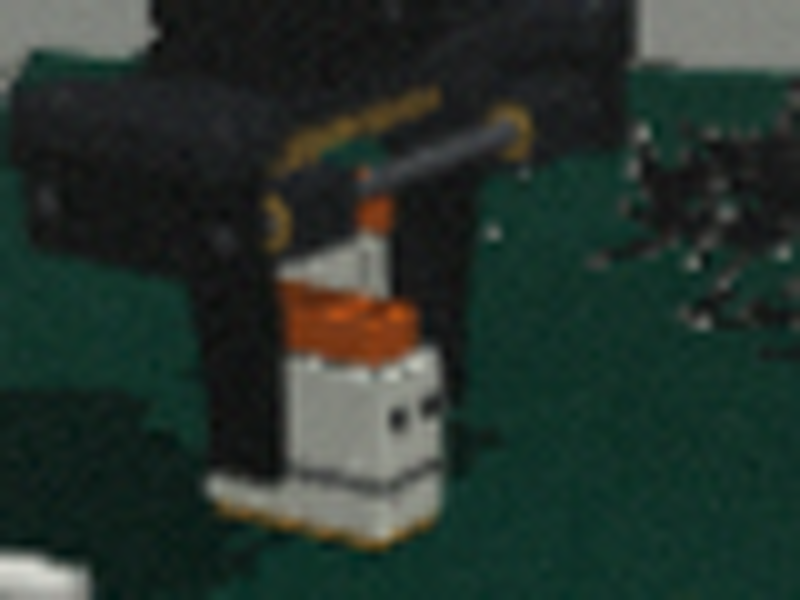

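>>> jog_arm([
  [[0,0,0,0,0,0,1],[0,0,0,0,0,0,1],[0,0,0,0,0,0,1],[0,0,0,0,0,0,1],[0,0,0,0,0,0,1],[0,0,0,0,0,0,1],[0,0,0,0,0,0,1]],
], squeeze=30)

```text
time: 12.0
position: [0.4504, 0.2006, 0.0244]
tool_rot: [-0.683, 0.185, -0.18, 0.684]
ft_force: [0.7, -0.3, 0.6]
grip_width: 0.0295
```

```bash
python3 look.py k - 240,190,80,60
```

```text
12.05 [0.4504 0.2006 0.0244] jaw 60.13 tilt [-0.007  0.004 -1.   ] F [ 0.3 -0.1  0.4] w 0.0298 q [ 0.19  0.7   1.9   0.01  0.55 -0.87]
tcp px [226.39622628 290.8389323 ] [272.6920459  233.12561581]
```

View pics/side_k.png

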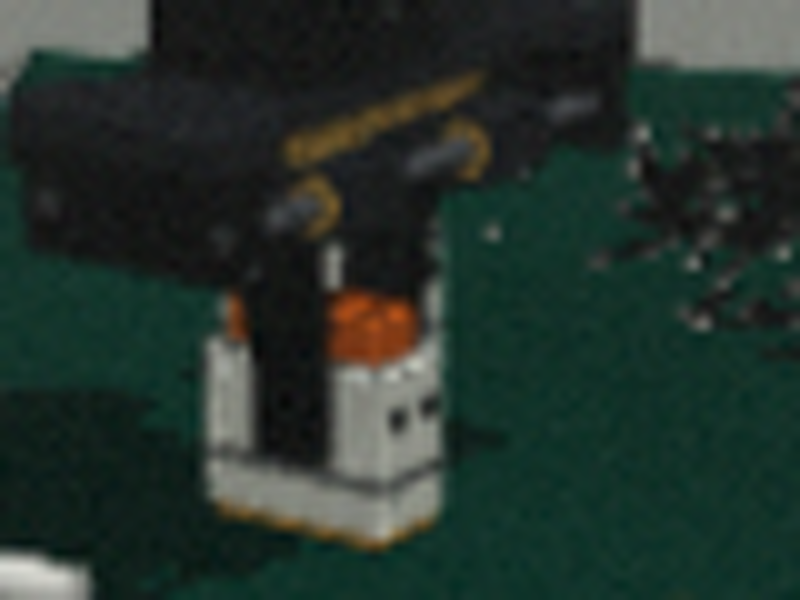

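Run:
```python
from h import *
p=np.array([.4504,.2006]);t=np.radians(-29.87);d=np.array([np.cos(t),np.sin(t)]);e=np.array([-d[1],d[0]])
s=lambda X:(proj("side",X)-[240,190]+.5)*10
for a,b in((-.03,-.015),(.03,-.015),(.03,.015)): print(s(np.r_[p+d*a+e*b,.004]),s(np.r_[p+d*a+e*b,.051]))
print("finger",[s(np.r_[p+d*a+e*b,.0244]) for a,b in((-.0095,-.03),(.0095,-.03),(.0095,-.015))])
```

```text
[214.77955197 499.93331187] [210.62133713 339.5999358 ]
[388.28769743 541.43173058] [386.124601   378.14080148]
[452.15884262 511.05066415] [450.78675259 350.15911165]
finger [array([238.28003461, 458.9760942 ]), array([293.73574593, 471.92340524]), array([326.94561178, 457.0965178 ])]
```

>>> jog_arm([
  [[0,0,0,0,0,0.04,1],[0,0,0,0,0,0.08,1],[0,0,4,0.01,-0.04,0.1,1],[0,0,8,0.03,-0.085,0.1,1],[0,0,12,0.045,-0.13,0.1,1],[0,0,16,0.06,-0.175,0.1,1],[0,0,16.9,0.075,-0.22,0.1,1],[0,0,16.9,0.09,-0.265,0.1,1]],
])

```text
time: 12.85
position: [0.5401, -0.0662, 0.1239]
tool_rot: [-0.702, 0.083, -0.077, 0.703]
ft_force: [1.9, -0.2, -2.1]
grip_width: 0.0298
```

Run:
```python
from h import *
o=get_obs();t=np.array([.5575,-.1503]);print(t-o["position"][:2],o["position"][2],77.07-jaw()[0])
```

```text
[ 0.01744616 -0.08413047] 0.12391275003710334 0.04744855660402436
```

>>> jog_arm([
  [[0,0,0,0.008,-0.04,0,1],[0,0,0,0.0174,-0.084,0,1],[0,0,0,0.0174,-0.084,0,1],[0,0,0,0.0174,-0.084,-0.03,1],[0,0,0,0.0174,-0.084,-0.055,1],[0,0,0,0.0174,-0.084,-0.055,1],[0,0,0,0.0174,-0.084,-0.055,1]],
])

```text
time: 13.55
position: [0.5568, -0.1495, 0.0684]
tool_rot: [-0.702, 0.084, -0.076, 0.703]
ft_force: [0.2, -0.5, -2.1]
grip_width: 0.03
```

Run:
```python
from h import *
im=camera("side");crop("side",im,250,220,120,90,"side_l")
o=get_obs();t=np.array([.5575,-.1503]);print(t-o["position"][:2],o["position"][2],77.07-jaw()[0],o["ft_force"])
```

```text
[-0.0002292  -0.00036895] 0.0693243536801299 0.020725449235968085 [ 0.26603418 -0.47856748 -2.0028918 ]
```

View pics/side_l.png

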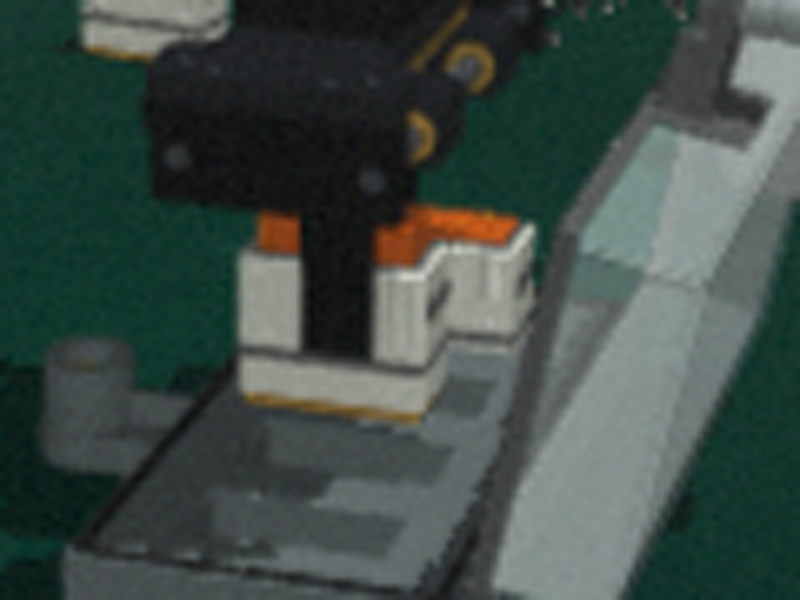

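>>> jog_arm([
  [[0,0,0,-0.0003,-0.0003,-0.01,1],[0,0,0,-0.0003,-0.0003,-0.018,1],[0,0,0,-0.0003,-0.0003,-0.022,1],[0,0,0,-0.0003,-0.0003,-0.0245,1],[0,0,0,-0.0003,-0.0003,-0.0245,1]],
])

```text
time: 14.1
position: [0.5572, -0.1501, 0.0445]
tool_rot: [-0.702, 0.083, -0.076, 0.703]
ft_force: [0.3, 0.7, -2.3]
grip_width: 0.0299
```

>>> jog_arm([
  [[0,0,0,0,0,-0.004,1],[0,0,0,0,0,-0.0075,1],[0,0,0,0,0,-0.01,1],[0,0,0,0,0,-0.01,1]],
])

```text
time: 14.5
position: [0.5573, -0.1502, 0.0345]
tool_rot: [-0.702, 0.083, -0.076, 0.703]
ft_force: [0.0, 0.2, -1.8]
grip_width: 0.03
```

>>> jog_arm([
  [[0,0,0,0,0,0,-0.4],[0,0,0,0,0,0,-0.4],[0,0,0,0,0,0,-0.4],[0,0,0,0,0,0.03,-0.4],[0,0,0,0,0,0.06,-0.4],[0,0,0,0,0,0.06,1],[0,0,0,0,0,0.06,1],[0,0,0,0,0,0.06,1]],
])

```text
time: 15.3
position: [0.5566, -0.1498, 0.0937]
tool_rot: [-0.702, 0.084, -0.076, 0.703]
ft_force: [-0.7, 0.2, 0.6]
grip_width: 0.0444
```

>>> jog_arm([
  [[0,0,0,0,0,0,1],[0,0,0,0,0,0,1],[0,0,0,0,0,-0.006,1],[0,0,0,0,0,-0.013,1],[0,0,0,0,0,-0.013,1]],
])

```text
time: 15.8
position: [0.5556, -0.1494, 0.0792]
tool_rot: [-0.702, 0.085, -0.075, 0.704]
ft_force: [-0.2, -0.1, 0.1]
grip_width: 0.0055
```

>>> jog_arm([
  [[0,0,0,0.001,0,-0.004,1],[0,0,0,0.001,0,-0.008,1],[0,0,0,0.001,0,-0.011,1],[0,0,0,0.001,0,-0.014,1],[0,0,0,0.001,0,-0.016,1]],
])

```text
time: 16.3
position: [0.557, -0.1495, 0.0652]
tool_rot: [-0.702, 0.084, -0.075, 0.703]
ft_force: [-4.3, 2.5, 25.5]
grip_width: 0.0002
```

>>> jog_arm([
  [[0,0,0,0,0,0.03,1],[0,0,0,0,0,0.07,1],[0,0,0,-0.02,0,0.09,-1],[0,0,0,-0.04,0,0.09,-1],[0,0,0,-0.04,0,0.09,-1]],
])

```text
time: 16.8
position: [0.5145, -0.1488, 0.1557]
tool_rot: [-0.701, 0.085, -0.075, 0.704]
ft_force: [0.4, 0.4, 0.6]
grip_width: 0.0171
```

```bash
python3 look.py m 140,170,280,210 240,190,160,120
python3 - <<'E'
from h import *
im=cv2.imread("pics/top_m_full.png")[:,:,::-1].copy()
for r in orange("top",im,(150,200,420,330)): print(r)
E
```

```text
16.9 [ 0.5171 -0.1495  0.1551] jaw 77.02 tilt [-0.012  0.004 -1.   ] F [ 0.3 -0.4 -0.4] w 0.0246 q [-0.49  0.51  1.71 -0.    0.94 -1.83]
tcp px [367.42335179 260.00447848] [283.34648977 228.51076784]
(((0.43184199929237366, 0.3236886262893677), (0.019075315445661545, 0.04941023886203766), 70.14716339111328), ((173.3965301513672, 297.75860595703125), (7.613508701324463, 20.42648696899414), 21.801406860351562))
(((0.5768929719924927, -0.04274231940507889), (0.018308131024241447, 0.04863179847598076), 76.17469787597656), ((321.5588073730469, 239.7647247314453), (7.276068687438965, 19.160314559936523), 14.03624439239502))
```

View pics/top_m.png

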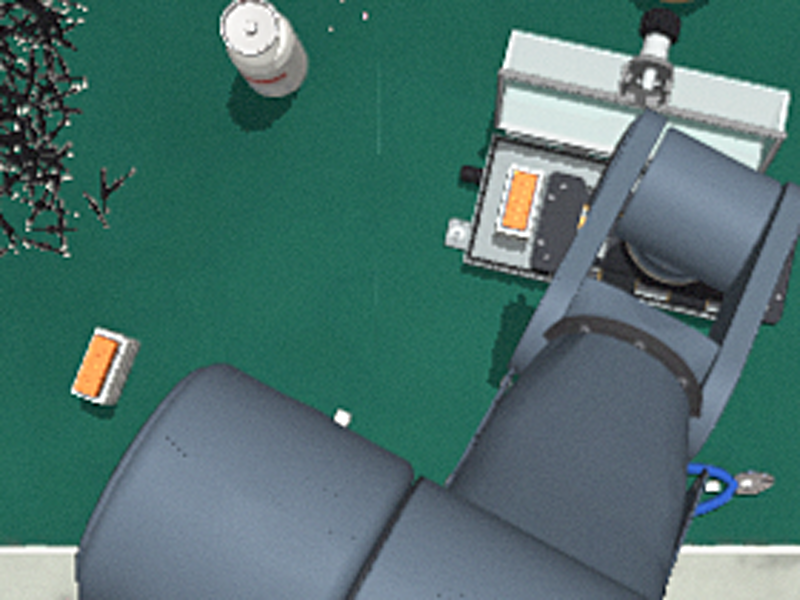

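View pics/side_m.png

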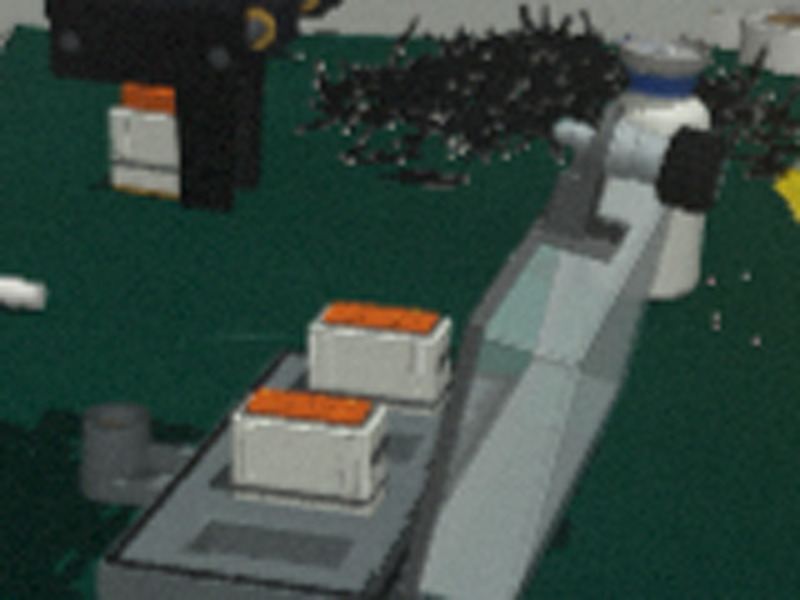

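>>> jog_arm([
  [[0,0,-1,0,0.05,0,-1],[0,0,-2,0,0.1,0,-1],[0,0,-3,-0.01,0.15,0,-1],[0,0,-4,-0.02,0.2,0,-1],[0,0,-5,-0.03,0.25,0,-1],[0,0,-6,-0.04,0.3,0,-1],[0,0,-7,-0.055,0.35,0,-1],[0,0,-8.3,-0.065,0.4,0,-1]],
])

```text
time: 17.7
position: [0.4534, 0.2459, 0.1544]
tool_rot: [-0.694, 0.135, -0.126, 0.696]
ft_force: [0.4, 0.0, -0.3]
grip_width: 0.0842
```

Run:
```python
from h import *
o=get_obs();t=np.array([.436,.3238]);print(t-o["position"][:2],o["position"][2],68.7-jaw()[0])
```

```text
[-0.01736609  0.07788757] 0.15436054878215438 0.015593770849548605
```

>>> jog_arm([
  [[0,0,0,-0.008,0.04,0,-1],[0,0,0,-0.0174,0.078,0,-1],[0,0,0,-0.0174,0.078,-0.02,-1],[0,0,0,-0.0174,0.078,-0.05,-1],[0,0,0,-0.0174,0.078,-0.05,-1],[0,0,0,-0.0174,0.078,-0.05,-1]],
])

```text
time: 18.3
position: [0.436, 0.3242, 0.1036]
tool_rot: [-0.694, 0.136, -0.126, 0.696]
ft_force: [0.3, 0.5, 0.8]
grip_width: 0.0872
```

>>> jog_arm([
  [[0,0,0,0,0,0,-1],[0,0,0,0,0,0,-1]],
])

```text
time: 18.5
position: [0.4372, 0.3244, 0.1046]
tool_rot: [-0.693, 0.135, -0.127, 0.696]
ft_force: [-0.3, -0.1, -0.1]
grip_width: 0.087
```

```bash
python3 look.py n 140,170,280,210 240,180,80,60
python3 - <<'E'
from h import *
o=get_obs();t=np.array([.436,.3238]);print(t-o["position"][:2],o["position"][2],68.7-jaw()[0])
E
```

```text
18.6 [0.4369 0.3242 0.1046] jaw 68.65 tilt [-0.012  0.006 -1.   ] F [-0.2  1.5  1.1] w 0.087 q [ 0.43  0.59  1.74  0.01  0.82 -0.78]
tcp px [168.58536817 295.25784538] [272.78657195 193.74887329]
[-0.00086962 -0.00042232] 0.1045771395076037 0.045559726309789994
```

View pics/side_n.png

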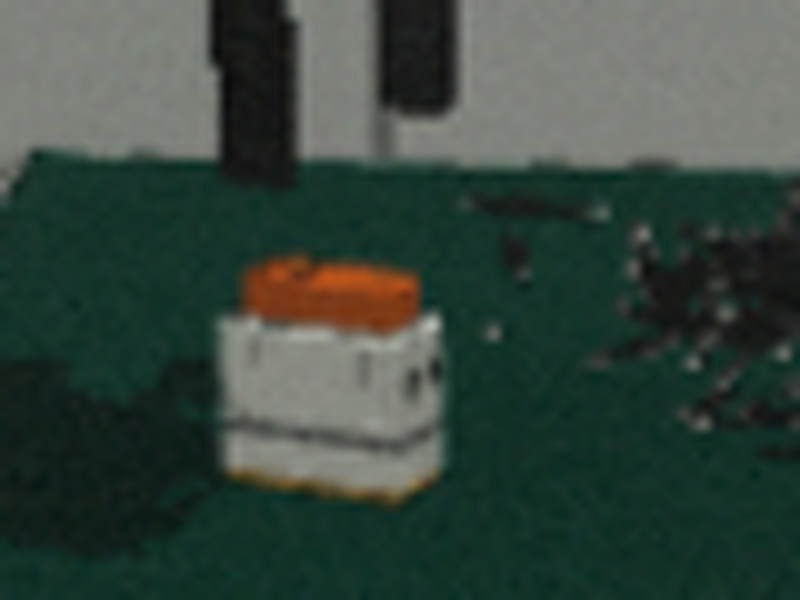

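>>> jog_arm([
  [[0,0,0,-0.001,-0.0005,-0.03,-1],[0,0,0,-0.001,-0.0005,-0.06,-1],[0,0,0,-0.001,-0.0005,-0.081,-1],[0,0,0,-0.001,-0.0005,-0.081,-1],[0,0,0,-0.001,-0.0005,-0.081,-1],[0,0,0,-0.001,-0.0005,-0.081,-1]],
])

```text
time: 19.2
position: [0.4369, 0.3242, 0.025]
tool_rot: [-0.693, 0.135, -0.127, 0.697]
ft_force: [0.5, -0.4, 0.4]
grip_width: 0.087
```

>>> jog_arm([
  [[0,0,0,0,0,0,0],[0,0,0,0,0,0,0.5],[0,0,0,0,0,0,1],[0,0,0,0,0,0,1],[0,0,0,0,0,0,1],[0,0,0,0,0,0,1],[0,0,0,0,0,0,1],[0,0,0,0,0,0,1]],
], squeeze=30)

```text
time: 20.0
position: [0.437, 0.3242, 0.0249]
tool_rot: [-0.693, 0.135, -0.127, 0.697]
ft_force: [0.7, 2.1, 1.4]
grip_width: 0.031
```

```bash
python3 look.py o - 240,180,80,60
python3 - <<'E'
from h import *
o=get_obs();p=o["position"][:2];t=np.radians(jaw()[0]-90);d=np.array([np.cos(t),np.sin(t)]);e=np.array([-d[1],d[0]])
s=lambda X:(proj("side",X)-[240,180]+.5)*10
for a,b in((-.03,-.015),(.03,-.015),(.03,.015)): print(s(np.r_[p+d*a+e*b,.004]),s(np.r_[p+d*a+e*b,.051]))
print("finger",[s(np.r_[p+d*a+e*b,.0244]) for a,b in((-.0095,-.03),(.0095,-.03),(.0095,-.015))])
E
```

```text
20.05 [0.4371 0.3243 0.0249] jaw 68.64 tilt [-0.009  0.007 -1.   ] F [-0.8  1.2  0.4] w 0.0295 q [ 0.43  0.73  1.77  0.02  0.64 -0.78]
tcp px [177.69281746 296.04100442] [273.30655486 219.60090754]
[227.56946106 467.46224204] [223.85466764 317.40586869]
[404.4590705  495.09545305] [402.64601084 343.10174915]
[450.53093939 466.99157152] [449.24959336 317.25011679]
finger [array([261.58327273, 425.4321541 ]), array([318.21993093, 434.05629882]), array([342.36861859, 420.28730927])]
```

View pics/side_o.png

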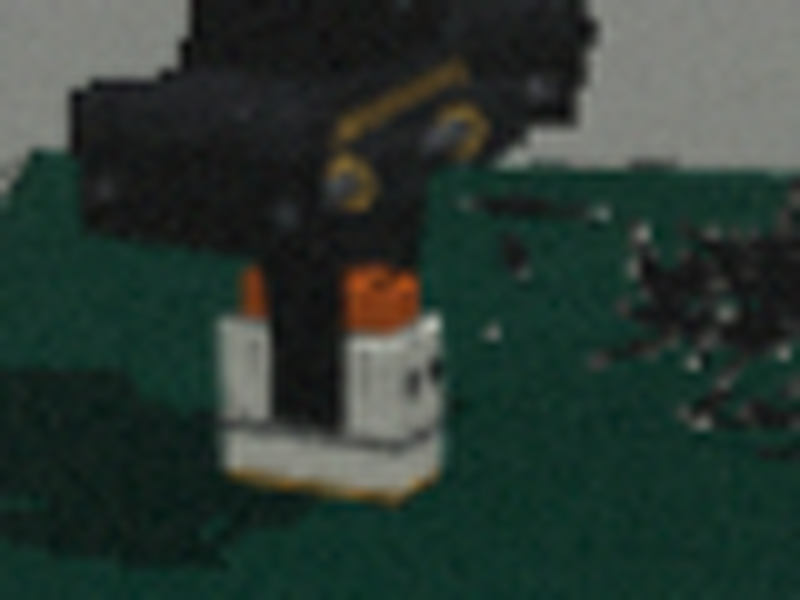

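>>> jog_arm([
  [[0,0,0,0,0,0.04,1],[0,0,0,0,0,0.08,1],[0,0,2,0.01,-0.045,0.1,1],[0,0,4,0.02,-0.09,0.1,1],[0,0,6,0.03,-0.135,0.1,1],[0,0,8.4,0.035,-0.18,0.1,1],[0,0,8.4,0.04,-0.225,0.1,1],[0,0,8.4,0.05,-0.27,0.1,1]],
])

```text
time: 20.85
position: [0.4855, 0.0528, 0.1244]
tool_rot: [-0.701, 0.084, -0.075, 0.704]
ft_force: [1.3, 0.0, -3.3]
grip_width: 0.0298
```

Run:
```python
from h import *
o=get_obs();t=np.array([.545,-.2039]);print(t-o["position"][:2],o["position"][2],77.07-jaw()[0])
```

```text
[ 0.0595161  -0.25669627] 0.12435965966693673 0.017802882297985434
```

>>> jog_arm([
  [[0,0,0,0.01,-0.045,0,1],[0,0,0,0.02,-0.09,0,1],[0,0,0,0.03,-0.135,0,1],[0,0,0,0.04,-0.18,0,1],[0,0,0,0.05,-0.22,0,1],[0,0,0,0.0595,-0.2567,0,1],[0,0,0,0.0595,-0.2567,0,1],[0,0,0,0.0595,-0.2567,0,1]],
])

```text
time: 21.65
position: [0.5441, -0.2044, 0.1234]
tool_rot: [-0.7, 0.086, -0.075, 0.705]
ft_force: [-0.5, 0.4, -2.9]
grip_width: 0.0294
```

Run:
```python
from h import *
o=get_obs();t=np.array([.545,-.2039]);print(t-o["position"][:2],o["position"][2],77.07-jaw()[0])
```

```text
[0.00089751 0.00046402] 0.1234334788323745 0.14413814313274997
```

>>> jog_arm([
  [[0,0,0.1,0.001,0.0005,-0.02,1],[0,0,0.1,0.001,0.0005,-0.04,1],[0,0,0.1,0.001,0.0005,-0.055,1],[0,0,0.1,0.001,0.0005,-0.055,1],[0,0,0.1,0.001,0.0005,-0.055,1],[0,0,0.1,0.001,0.0005,-0.055,1]],
])

```text
time: 22.25
position: [0.5455, -0.2034, 0.0692]
tool_rot: [-0.7, 0.085, -0.074, 0.705]
ft_force: [-0.1, -0.2, -2.5]
grip_width: 0.03
```

```bash
python3 look.py p 290,170,140,105 250,220,120,90;python3 - <<'E'
from h import *
o=get_obs();t=np.array([.545,-.2039]);print(t-o["position"][:2],o["position"][2],77.07-jaw()[0])
E
```

```text
22.35 [ 0.5457 -0.2039  0.0694] jaw 77.05 tilt [-0.013  0.007 -1.   ] F [-0.8  0.2 -3. ] w 0.0299 q [-0.55  0.69  1.65 -0.    0.82 -1.89]
tcp px [386.01069756 251.90625176] [295.20082238 278.11756587]
[-6.81044236e-04 -4.85273904e-05] 0.06943304417529039 0.01893083814586305
```

View pics/side_p.png

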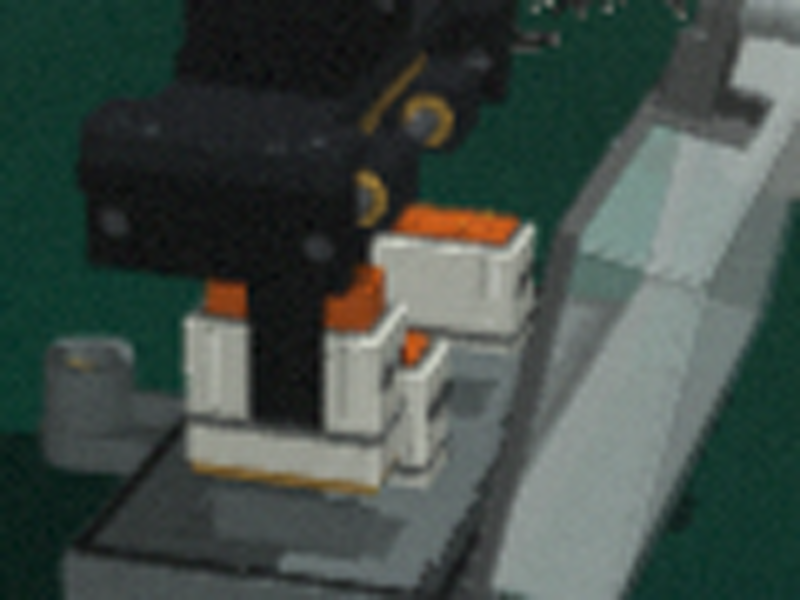

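>>> jog_arm([
  [[0,0,0,-0.001,0,-0.01,1],[0,0,0,-0.001,0,-0.018,1],[0,0,0,-0.001,0,-0.022,1],[0,0,0,-0.001,0,-0.0245,1],[0,0,0,-0.001,0,-0.0245,1]],
])

```text
time: 22.85
position: [0.5443, -0.2037, 0.0443]
tool_rot: [-0.7, 0.085, -0.074, 0.705]
ft_force: [-0.3, 0.6, -3.0]
grip_width: 0.0299
```

>>> jog_arm([
  [[0,0,0,0,0,-0.004,1],[0,0,0,0,0,-0.0075,1],[0,0,0,0,0,-0.01,1],[0,0,0,0,0,-0.01,1]],
])

```text
time: 23.25
position: [0.5443, -0.2036, 0.0349]
tool_rot: [-0.7, 0.085, -0.074, 0.705]
ft_force: [-1.0, 0.9, 1.7]
grip_width: 0.0299
```

>>> jog_arm([
  [[0,0,0,0,0,0,0.1],[0,0,0,0,0,0,0.1],[0,0,0,0,0,0,0.1],[0,0,0,0,0,0.03,0.1],[0,0,0,0,0,0.06,0.1],[0,0,0,0,0,0.06,1],[0,0,0,0,0,0.06,1],[0,0,0,0,0,0.06,1]],
])

```text
time: 24.05
position: [0.5436, -0.2032, 0.094]
tool_rot: [-0.7, 0.086, -0.074, 0.705]
ft_force: [0.5, -0.1, -0.5]
grip_width: 0.0227
```

>>> jog_arm([
  [[0,0,0,0,0,0,1],[0,0,0,0,0,0,1],[0,0,0,0,0,-0.006,1],[0,0,0,0,0,-0.013,1],[0,0,0,0,0,-0.013,1]],
])

```text
time: 24.55
position: [0.5426, -0.2026, 0.0795]
tool_rot: [-0.7, 0.087, -0.073, 0.705]
ft_force: [0.0, -0.9, 0.6]
grip_width: 0.0009
```

>>> jog_arm([
  [[0,0,0,0.001,0,-0.004,1],[0,0,0,0.001,0,-0.008,1],[0,0,0,0.001,0,-0.011,1],[0,0,0,0.001,0,-0.014,1],[0,0,0,0.001,0,-0.016,1]],
])

```text
time: 25.05
position: [0.544, -0.2028, 0.0652]
tool_rot: [-0.7, 0.086, -0.073, 0.705]
ft_force: [-3.6, 2.4, 23.7]
grip_width: 0.0006
```

>>> jog_arm([
  [[0,0,0,0,0,0.03,1],[0,0,0,0,0,0.07,1],[0,0,0,0,0,0.12,1],[0,0,0,0,0,0.16,1],[0,0,0,0,0,0.16,1],[0,0,0,0,0,0.16,1]],
])

```text
time: 25.65
position: [0.5442, -0.2029, 0.2261]
tool_rot: [-0.7, 0.086, -0.074, 0.705]
ft_force: [-0.3, 0.0, -0.9]
grip_width: 0.0009
```

```bash
python3 look.py q 290,170,140,105 250,190,160,120
```

```text
25.75 [ 0.5428 -0.2021  0.2237] jaw 77.05 tilt [-0.021  0.012 -1.   ] F [-0.8  0.  -0.3] w 0.0002 q [-0.55  0.47  1.53 -0.    1.16 -1.89]
tcp px [393.88017888 245.40665243] [293.70990077 203.16481192]
```

View pics/side_q.png

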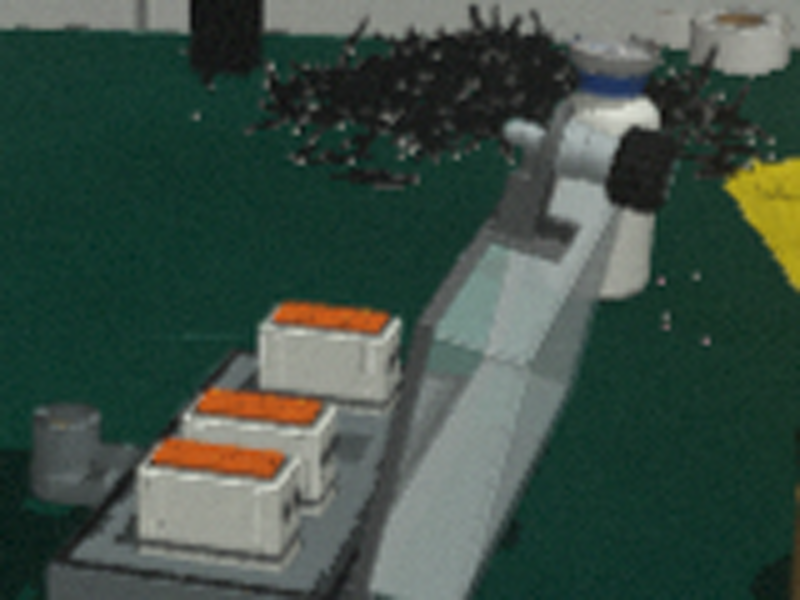

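View pics/top_q_full.png

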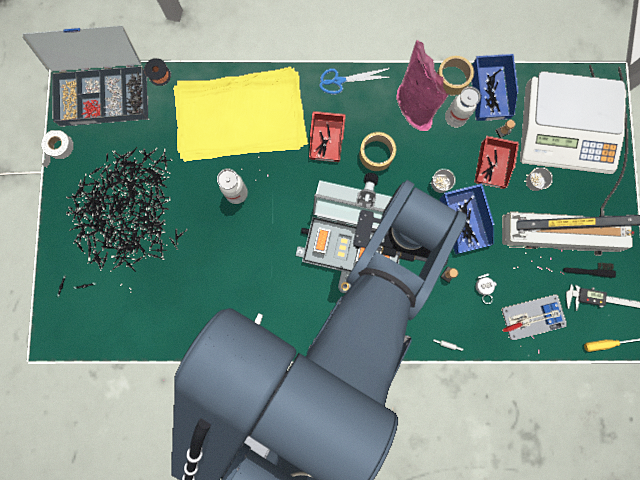

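>>> jog_arm([
  [[0,0,-8,0,0,0.01,1],[0,0,-16,0,0,0.02,1],[0,0,-24,0.01,0,0.02,1],[0,0,-32,0.03,0,0.02,1],[0,0,-40,0.05,0,0.02,1],[0,0,-48,0.07,-0.01,0.02,1],[0,0,-56,0.09,-0.02,0.02,1],[0,0,-64,0.11,-0.02,0.02,1]],
])

```text
time: 26.55
position: [0.6525, -0.223, 0.2405]
tool_rot: [-0.546, 0.448, -0.435, 0.558]
ft_force: [0.0, 0.4, 0.6]
grip_width: 0.0005
```

Run:
```python
from h import *
o=get_obs();t=np.array([.7122,-.2399]);print(o["position"],t-o["position"][:2],-12.9-jaw()[0])
for q in ((467,218),(443,180),(497,160),(378,150)): print(onz("top",*q,.04))
```

```text
[ 0.65252455 -0.22299215  0.2405029 ] [ 0.05967545 -0.01690785] -25.54344903811377
[ 0.63713449 -0.41820311  0.04      ]
[ 0.73769454 -0.3593623   0.04      ]
[ 0.79166116 -0.50287955  0.04      ]
[ 0.81837963 -0.19091941  0.04      ]
```

>>> jog_arm([
  [[0,0,-8,0.03,-0.01,0,1],[0,0,-16,0.06,-0.017,0,1],[0,0,-25.5,0.06,-0.017,0,1],[0,0,-25.5,0.06,-0.017,-0.03,1],[0,0,-25.5,0.06,-0.017,-0.07,1],[0,0,-25.5,0.06,-0.017,-0.11,1],[0,0,-25.5,0.06,-0.017,-0.135,1],[0,0,-25.5,0.06,-0.017,-0.135,1]],
])

```text
time: 27.35
position: [0.7075, -0.2376, 0.0969]
tool_rot: [-0.435, 0.563, -0.543, 0.446]
ft_force: [-0.3, 0.2, -0.1]
grip_width: 0.0009
```

```bash
python3 look.py r 290,140,160,120 250,170,160,120
```

```text
27.45 [ 0.7117 -0.2396  0.1034] jaw -12.86 tilt [ 0.005  0.026 -1.   ] F [ 0.4 -0.3  0.9] w 0.0001 q [-0.48  0.83  1.16  0.03  1.16 -0.27]
tcp px [401.0067484  183.81621847] [380.90371252 271.90900166]
```

View pics/side_r.png

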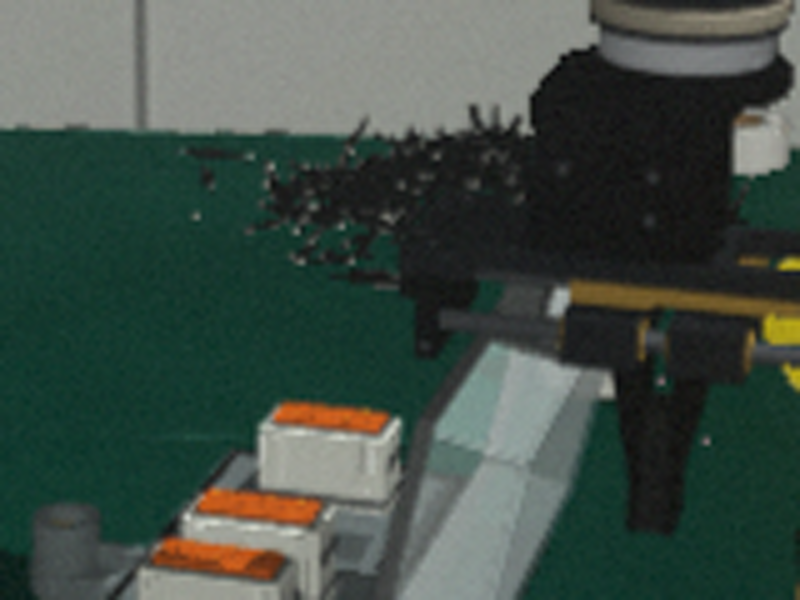

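View pics/top_r.png

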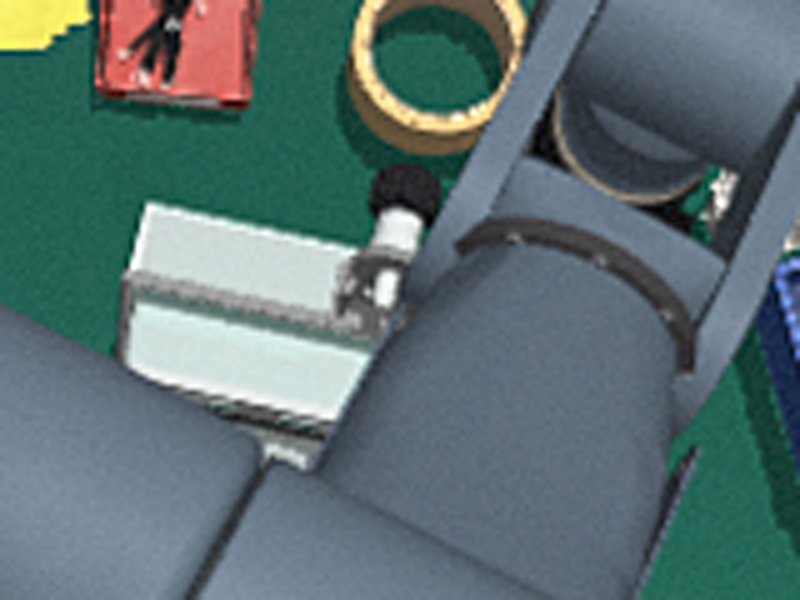

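Run:
```python
from h import *
Cb=np.array([.5625,-.1234])
for th in (103,100,95,90,85,80,75,70,65,60,55,50,45,40,35,30,25,20,15,10,5,0,-2):
    t=np.radians(th);c,s=np.cos(t),np.sin(t);a=106
    x=63-a*c+44.5*s;z=28+a*s+44.5*c
    if th>90: x=63-121*c+44.5*s;
    x+=15; w=Cb+u*x/1e3-v*.08
    print(th,round(x,1),np.round(w,4),round(z/1e3,4))
```

```text
103 148.6 [ 0.6894 -0.2346] 0.1213
100 142.8 [ 0.6838 -0.2333] 0.1247
95 132.9 [ 0.6741 -0.2311] 0.1297
90 122.5 [ 0.664  -0.2288] 0.134
85 113.1 [ 0.6548 -0.2267] 0.1375
80 103.4 [ 0.6454 -0.2245] 0.1401
75 93.5 [ 0.6358 -0.2223] 0.1419
70 83.6 [ 0.626  -0.2201] 0.1428
65 73.5 [ 0.6163 -0.2178] 0.1429
60 63.5 [ 0.6065 -0.2156] 0.142
55 53.7 [ 0.5969 -0.2134] 0.1404
50 44.0 [ 0.5874 -0.2112] 0.1378
45 34.5 [ 0.5782 -0.2091] 0.1344
40 25.4 [ 0.5694 -0.2071] 0.1302
35 16.7 [ 0.5609 -0.2051] 0.1253
30 8.5 [ 0.5528 -0.2033] 0.1195
25 0.7 [ 0.5453 -0.2015] 0.1131
20 -6.4 [ 0.5384 -0.1999] 0.1061
15 -12.9 [ 0.5321 -0.1985] 0.0984
10 -18.7 [ 0.5264 -0.1972] 0.0902
5 -23.7 [ 0.5215 -0.1961] 0.0816
0 -28.0 [ 0.5173 -0.1951] 0.0725
-2 -29.5 [ 0.5159 -0.1948] 0.0688
```

>>> jog_arm([
  [[0,0,0,-0.01,0.002,0.012,1],[0,0,0,-0.019,0.004,0.015,1],[0,0,0,-0.028,0.006,0.018,1],[0,0,0,-0.038,0.0085,0.023,1],[0,0,0,-0.048,0.0108,0.027,1],[0,0,0,-0.057,0.013,0.0305,1]],
])

```text
time: 28.05
position: [0.6577, -0.2278, 0.1367]
tool_rot: [-0.431, 0.556, -0.55, 0.45]
ft_force: [6.9, -1.4, 1.1]
grip_width: 0.0003
```

```bash
python3 look.py s - 250,170,160,120
```

```text
28.1 [ 0.656  -0.2274  0.1373] jaw -12.89 tilt [ 0.013  0.022 -1.   ] F [ 4.  -0.5  2. ] w 0.0005 q [-0.51  0.71  1.32  0.03  1.11 -0.29]
tcp px [398.55810778 203.03630314] [352.08715512 252.15714965]
```

View pics/side_s.png

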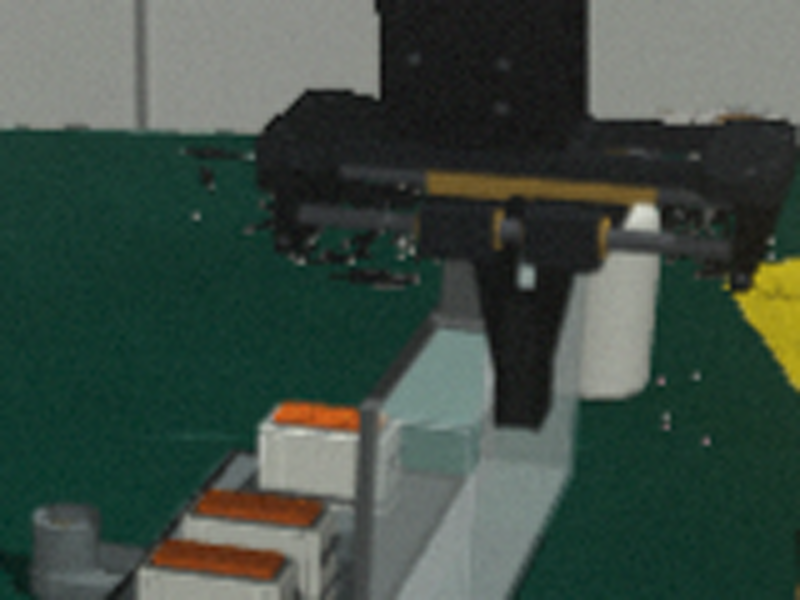

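>>> jog_arm([
  [[0,0,0,-0.0106,0.0029,0.0028,1],[0,0,0,-0.0202,0.0051,0.0046,1],[0,0,0,-0.03,0.0073,0.0055,1],[0,0,0,-0.0397,0.0096,0.0056,1],[0,0,0,-0.0495,0.0118,0.0047,1],[0,0,0,-0.059,0.014,0.003,1],[0,0,0,-0.0686,0.0162,0.0005,1]],
])

```text
time: 28.8
position: [0.5904, -0.2128, 0.1415]
tool_rot: [0.431, -0.553, 0.553, -0.451]
ft_force: [3.3, -0.6, 7.3]
grip_width: 0.0004
```

```bash
python3 look.py t - 250,170,160,120
```

```text
28.85 [ 0.5874 -0.2118  0.1404] jaw -12.88 tilt [ 0.017  0.02  -1.   ] F [ 0.1 -1.7  4.4] w 0.0004 q [-0.54  0.62  1.52  0.03  1.   -0.33]
tcp px [392.73135556 231.12096527] [316.38177334 246.78882853]
```

View pics/side_t.png

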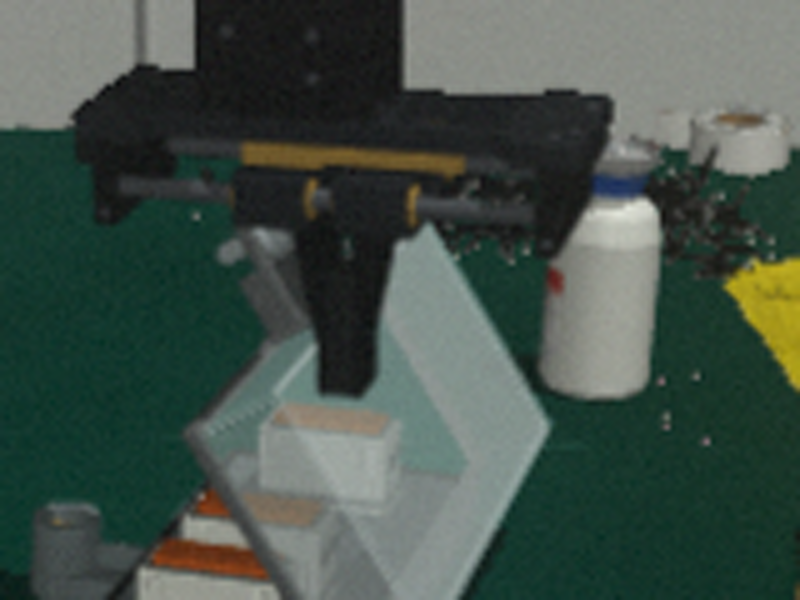

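>>> jog_arm([
  [[0,0,0,-0.0092,0.0027,-0.006,1],[0,0,0,-0.018,0.0047,-0.0102,1],[0,0,0,-0.0265,0.0067,-0.0151,1],[0,0,0,-0.0346,0.0085,-0.0209,1],[0,0,0,-0.0421,0.0103,-0.0273,1],[0,0,0,-0.049,0.0119,-0.0343,1],[0,0,0,-0.0553,0.0133,-0.042,1],[0,0,0,-0.061,0.0146,-0.0502,1]],
])

```text
time: 29.65
position: [0.5253, -0.1967, 0.0897]
tool_rot: [-0.432, 0.555, -0.551, 0.45]
ft_force: [-0.7, -0.5, 2.3]
grip_width: 0.0005
```

```bash
python3 look.py t2 - 250,170,160,120
```

```text
29.7 [ 0.5234 -0.1958  0.088 ] jaw -12.88 tilt [ 0.012  0.023 -1.   ] F [-1.2  0.7 -0.7] w 0.0004 q [-0.57  0.63  1.72  0.04  0.8  -0.37]
tcp px [383.80166412 260.07268503] [284.42217782 267.65591493]
```

View pics/side_t2.png

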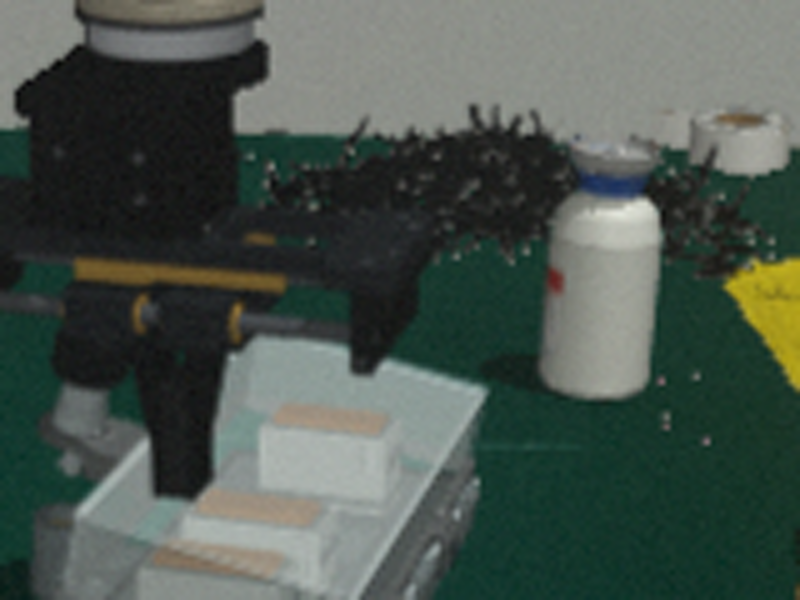

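>>> jog_arm([
  [[0,0,0,-0.002,0.0005,-0.005,1],[0,0,0,-0.0045,0.001,-0.01,1],[0,0,0,-0.006,0.0012,-0.014,1],[0,0,0,-0.006,0.0012,-0.016,1],[0,0,0,-0.006,0.0012,-0.0175,1]],
])

```text
time: 30.2
position: [0.5167, -0.1942, 0.0727]
tool_rot: [-0.433, 0.557, -0.549, 0.449]
ft_force: [-8.2, 3.2, 31.2]
grip_width: 0.0003
```

>>> jog_arm([
  [[0,0,0,0,0,0.03,1],[0,0,0,0,0,0.07,1],[0,0,0,0,0,0.11,1],[0,0,8,0,-0.03,0.13,1],[0,0,16,0,-0.06,0.13,1],[0,0,24,0,-0.06,0.13,-0.2],[0,0,32,0,-0.06,0.13,-0.2]],
])

```text
time: 30.9
position: [0.5169, -0.2552, 0.2025]
tool_rot: [-0.57, 0.414, -0.403, 0.584]
ft_force: [-0.6, 0.1, -0.7]
grip_width: 0.0097
```

```bash
python3 look.py w 290,180,140,105 240,230,120,90
```

```text
31.0 [ 0.5167 -0.2544  0.2022] jaw 19.12 tilt [-0.003  0.026 -1.   ] F [-0.1  0.3 -0. ] w 0.0172 q [-0.66  0.49  1.57  0.02  1.1  -1.  ]
tcp px [416.08804914 258.17350076] [277.01542446 221.92420898]
```

View pics/side_w.png

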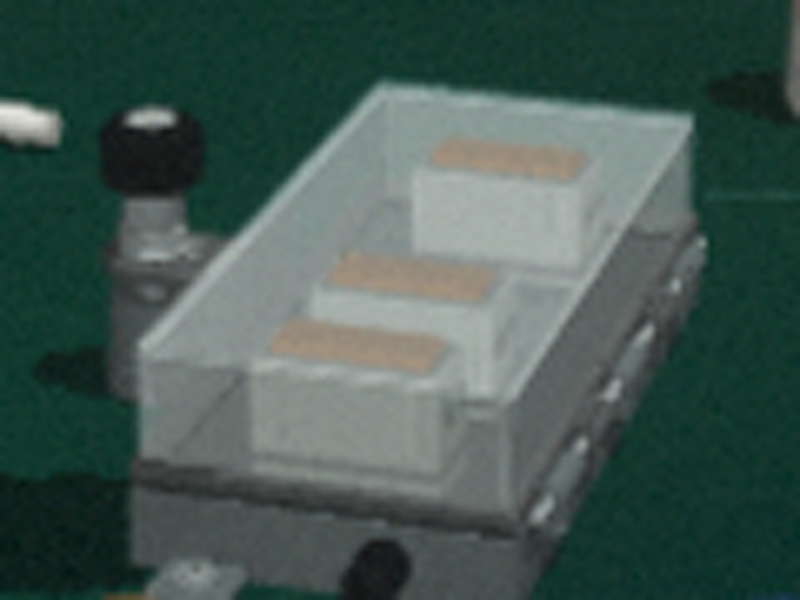

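View pics/top_w.png

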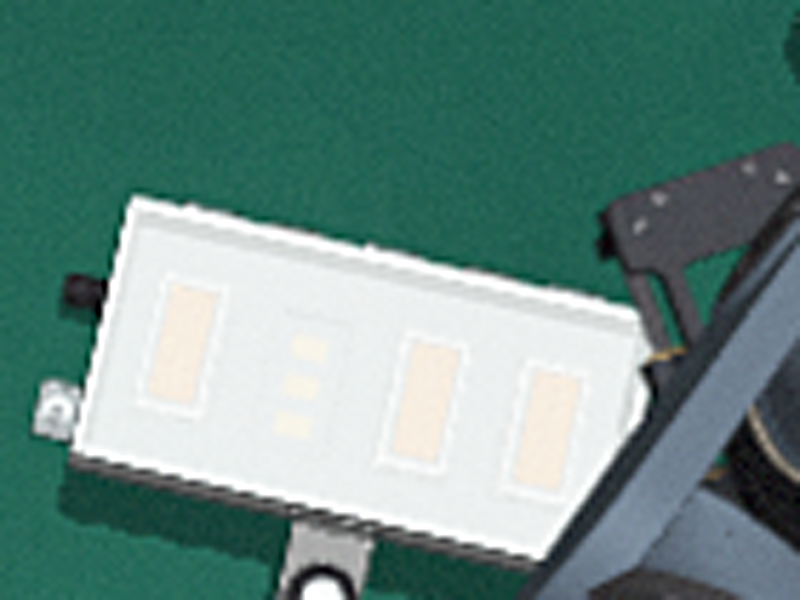

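Run:
```python
from h import *
im=cv2.imread("pics/top_w_full.png")[:,:,::-1].copy()
crop("top",im,320,260,60,45,"knobtop",10)
k=np.array([.467,-.1015])
for z in(.073,.084,.095): print(z,(proj("side",np.r_[k,z])-[240,230]+.5)*6.667,(proj("top",np.r_[k,z])-[320,260]+.5)*10)
```

```text
0.073 [157.39902026 181.18358711] [258.15955024 238.79817782]
0.084 [156.62661568 149.89045358] [260.19586361 236.50888224]
0.095 [155.8488052  118.37830572] [262.26747005 234.17990896]
```

View pics/knobtop.png

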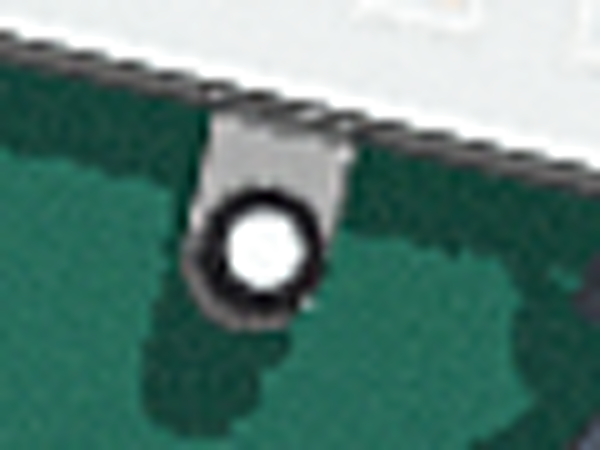

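>>> jog_arm([
  [[0,0,8,-0.005,0.02,0,-0.4],[0,0,16,-0.01,0.04,0,-0.4],[0,0,24,-0.02,0.06,0,-0.4],[0,0,32,-0.025,0.08,0,-0.4],[0,0,40,-0.03,0.1,0,-0.4],[0,0,48,-0.04,0.12,0,-0.4],[0,0,56,-0.05,0.14,0,-0.4],[0,0,64,-0.05,0.152,0,-0.4]],
])

```text
time: 31.8
position: [0.4649, -0.1002, 0.2018]
tool_rot: [-0.703, 0.051, -0.032, 0.709]
ft_force: [-0.2, -0.1, -0.4]
grip_width: 0.0606
```

>>> jog_arm([
  [[0,0,8,0,0,0,-0.4],[0,0,16,0,0,-0.01,-0.4],[0,0,24,0,0,-0.03,-0.4],[0,0,32,0,0,-0.05,-0.4],[0,0,40,0,0,-0.07,-0.4],[0,0,48,0,0,-0.08,-0.4],[0,0,52,0,0,-0.08,-0.4],[0,0,52,0,0,-0.08,-0.4]],
])

```text
time: 32.6
position: [0.4647, -0.0998, 0.1211]
tool_rot: [0.654, 0.261, -0.282, -0.652]
ft_force: [0.2, -0.4, 0.4]
grip_width: 0.0608
```

```bash
python3 look.py x - 220,210,120,90
```

```text
32.65 [ 0.465  -0.1     0.1215] jaw 135.11 tilt [-0.024 -0.015 -1.   ] F [-0.4 -0.2  0.8] w 0.0608 q [-0.43  0.5   1.88 -0.03  0.77 -2.77]
tcp px [345.59983909 283.20285571] [261.74767186 235.47833806]
```

View pics/side_x.png

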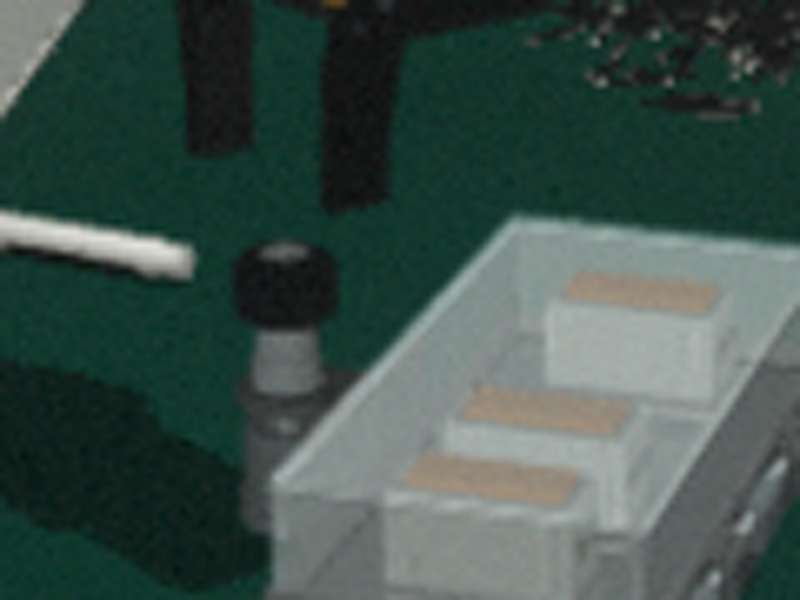

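>>> jog_arm([
  [[0.9,-1.4,-1,0.001,-0.002,-0.02,-0.4],[0.9,-1.4,-2,0.001,-0.002,-0.035,-0.4],[0.9,-1.4,-2,0.001,-0.002,-0.045,-0.4],[0.9,-1.4,-2,0.001,-0.002,-0.045,-0.4],[0.9,-1.4,-2,0.001,-0.002,-0.045,-0.4]],
])

```text
time: 33.15
position: [0.4663, -0.102, 0.0767]
tool_rot: [-0.657, -0.26, 0.259, 0.658]
ft_force: [0.0, 0.7, -0.3]
grip_width: 0.0607
```

```bash
python3 look.py y - 220,210,120,90
```

```text
33.2 [ 0.4665 -0.1021  0.0769] jaw 133.09 tilt [ 0.001  0.001 -1.   ] F [0.9 1.  0.5] w 0.061 q [-0.45  0.58  1.92  0.    0.64 -2.78]
tcp px [345.63183651 283.50876746] [262.79354421 255.08809739]
```

View pics/side_y.png

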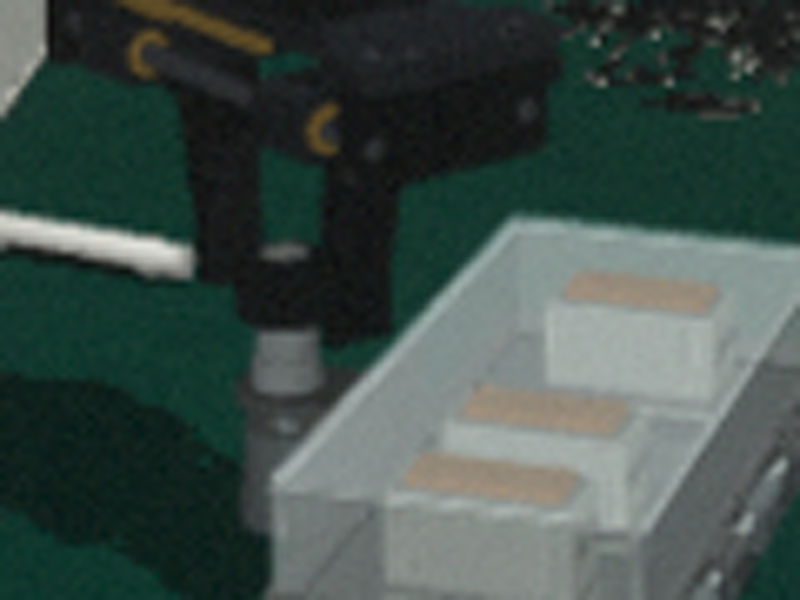

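>>> jog_arm([
  [[0,0,0,0,0,0,0.2],[0,0,0,0,0,0,1],[0,0,0,0,0,0,1],[0,0,0,0,0,0,1],[0,0,0,0,0,0,1],[0,0,0,0,0,0,1],[0,0,0,0,0,0,1]],
], squeeze=45)

```text
time: 33.9
position: [0.4651, -0.1009, 0.0769]
tool_rot: [-0.657, -0.259, 0.26, 0.659]
ft_force: [-1.4, 4.5, 4.8]
grip_width: 0.0308
```

```bash
python3 look.py y2 - 220,210,120,90
```

```text
33.95 [ 0.4651 -0.1009  0.0769] jaw 133.07 tilt [-0.002  0.003 -1.   ] F [-2.2  4.7  5.2] w 0.0311 q [-0.45  0.58  1.92  0.    0.64 -2.78]
tcp px [345.15515023 284.07884161] [262.2335163  254.89993942]
```

View pics/side_y2.png

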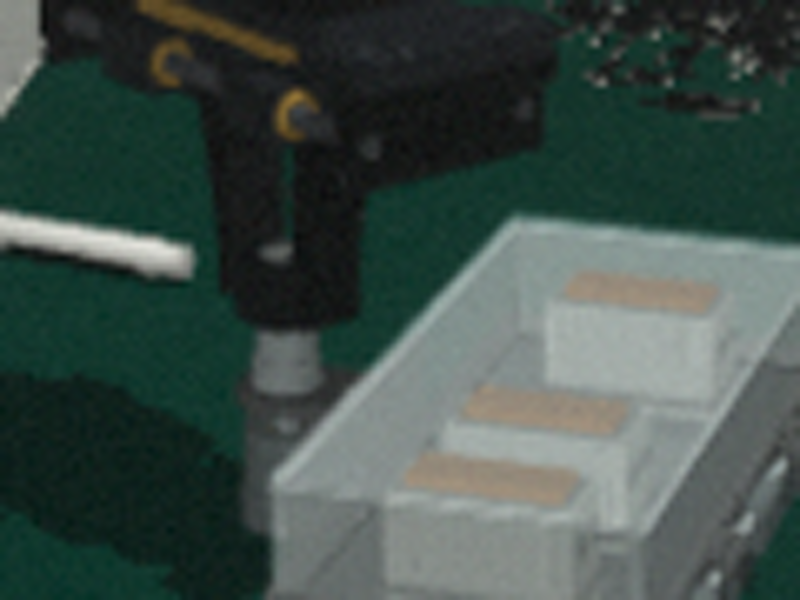

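>>> jog_arm([
  [[0,0,0,-0.0005,0.0005,-0.001,1],[0,0,0,-0.0005,0.0005,-0.002,1],[0,0,0,-0.0005,0.0005,-0.003,1]],
])

```text
time: 34.25
position: [0.4651, -0.1007, 0.0743]
tool_rot: [-0.657, -0.26, 0.26, 0.658]
ft_force: [-1.5, 2.2, 6.3]
grip_width: 0.0309
```

>>> jog_arm([
  [[0,0,0,-0.0005,0.0005,-0.001,1],[0,0,0,-0.0005,0.0005,-0.002,1],[0,0,0,-0.0005,0.0005,-0.003,1]],
])

```text
time: 34.55
position: [0.4651, -0.1007, 0.0718]
tool_rot: [-0.657, -0.26, 0.26, 0.658]
ft_force: [-1.6, 1.2, 11.1]
grip_width: 0.0314
```

>>> jog_arm([
  [[0,0,-8,0,0,-0.001,1],[0,0,-16,0,0,-0.0015,1],[0,0,-24,0,0,-0.0018,1],[0,0,-32,0,0,-0.002,1],[0,0,-40,0,0,-0.0024,1]],
])

```text
time: 35.05
position: [0.4655, -0.1014, 0.0702]
tool_rot: [0.707, 0.018, -0.017, -0.706]
ft_force: [-3.2, 0.2, 10.2]
grip_width: 0.0308
```

```bash
python3 look.py z1 - 220,210,120,90; python3 -c "
from rig import *;print(get_obs()['moment'])"
```

```text
35.1 [ 0.4655 -0.1014  0.0702] jaw 92.57 tilt [ 0.002 -0.001 -1.   ] F [-2.2 -0.5 10.3] w 0.0308 q [-0.45  0.59  1.93  0.    0.61 -2.07]
tcp px [345.2331627  284.03040404] [262.47898902 257.84158576]
[ 0.28508449  0.51190578 -0.10703573]
```

View pics/side_z1.png

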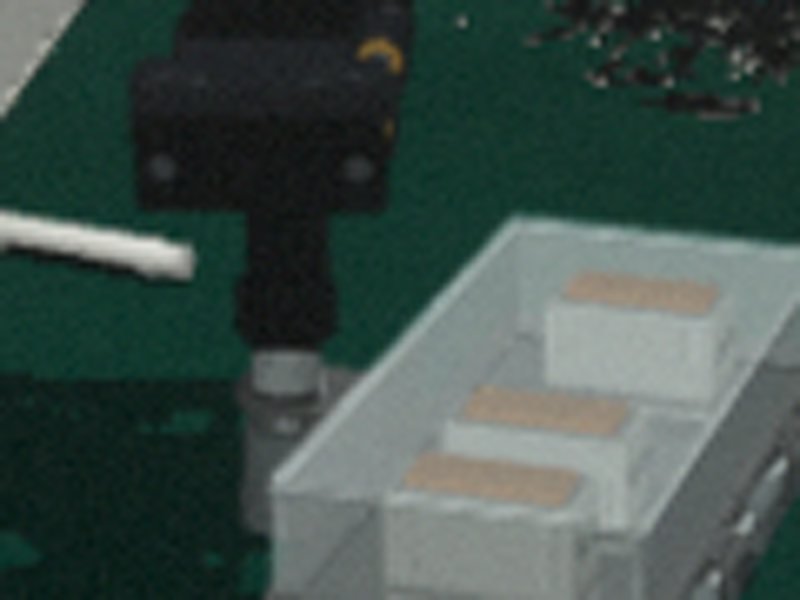

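>>> jog_arm([
  [[0,0,-8,0,0,-0.0008,1],[0,0,-16,0,0,-0.0012,1],[0,0,-24,0,0,-0.0016,1],[0,0,-32,0,0,-0.0019,1],[0,0,-40,0,0,-0.0022,1],[0,0,-48,0,0,-0.0025,1]],
])

```text
time: 35.7
position: [0.4653, -0.1024, 0.0682]
tool_rot: [0.653, -0.274, 0.275, -0.65]
ft_force: [-3.4, -1.6, 7.1]
grip_width: 0.031
```

```bash
python3 look.py z2 - -; python3 -c "
from rig import *;print(get_obs()['moment'])"
```

```text
35.7 [ 0.4653 -0.1024  0.0682] jaw 44.32 tilt [ 0.001 -0.004 -1.   ] F [-3.4 -1.6  7.1] w 0.031 q [-0.45  0.6   1.93 -0.01  0.61 -1.22]
tcp px [345.57570613 284.16032969] [262.33787845 258.82242302]
[-0.2153178   0.63694619  0.09906131]
```

>>> jog_arm([
  [[0,0,-8,0,0,-0.001,1],[0,0,-16,0,0,-0.0016,1],[0,0,-24,0,0,-0.002,1],[0,0,-32,0,0,-0.0024,1],[0,0,-40,0,0,-0.0028,1]],
])

```text
time: 36.2
position: [0.4646, -0.1029, 0.0668]
tool_rot: [0.52, -0.481, 0.482, -0.515]
ft_force: [-7.1, 0.1, 20.5]
grip_width: 0.0308
```

```bash
python3 look.py z3 - 220,210,120,90; python3 -c "
from rig import *;print(get_obs()['moment'])"
```

```text
36.25 [ 0.4646 -0.1029  0.0668] jaw 3.82 tilt [-0.003 -0.005 -1.   ] F [-6.6  0.3 16.6] w 0.031 q [-0.45  0.6   1.93 -0.01  0.61 -0.51]
tcp px [345.75998621 284.48966246] [261.98252435 259.51820349]
[-0.11048987  0.88967808 -0.04848085]
```

View pics/side_z3.png

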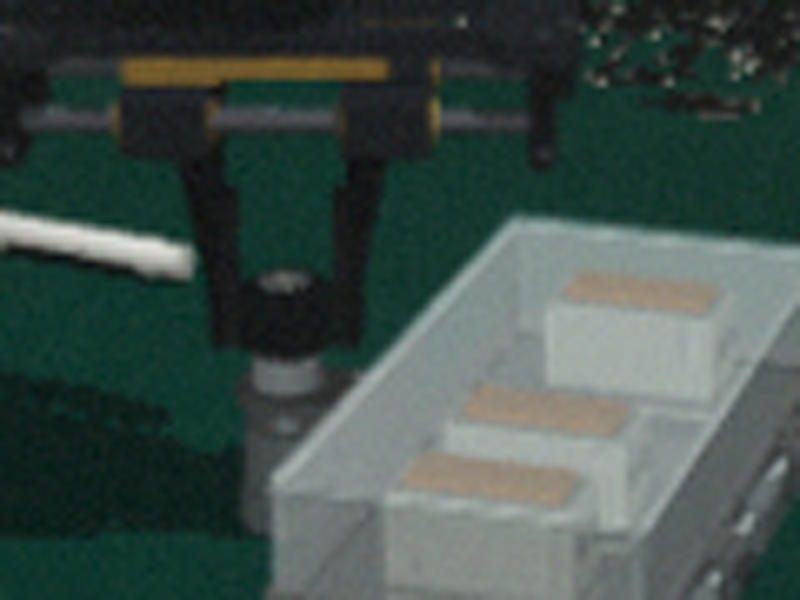

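>>> jog_arm([
  [[0,0,-8,0,0,-0.0003,1],[0,0,-16,0,0,-0.0005,1],[0,0,-24,0,0,-0.0007,1],[0,0,-32,0,0,-0.0008,1]],
])

```text
time: 36.65
position: [0.4638, -0.1029, 0.0668]
tool_rot: [-0.364, 0.608, -0.607, 0.359]
ft_force: [-4.8, 2.6, 13.1]
grip_width: 0.0308
```

```bash
python3 look.py z4 - 220,210,120,90; python3 -c "
from rig import *;print(get_obs()['moment'])"
```

```text
36.7 [ 0.4638 -0.1029  0.0669] jaw -28.72 tilt [-0.006 -0.003 -1.   ] F [-5.1  1.2 13.4] w 0.0307 q [-0.45  0.6   1.93 -0.01  0.61  0.06]
tcp px [345.78168105 284.80847032] [261.61817538 259.47652786]
[ 0.14617492  0.69991589 -0.04965701]
```

>>> jog_arm([
  [[0,0,-8,0,0,-0.0001,1],[0,0,-16,0,0,-0.0002,1],[0,0,-24,0,0,-0.0003,1],[0,0,-32,0,0,-0.0004,1],[0,0,-40,0,0,-0.0004,1]],
])

```text
time: 37.2
position: [0.4623, -0.1025, 0.0668]
tool_rot: [-0.134, 0.696, -0.694, 0.127]
ft_force: [-6.1, 2.6, 10.1]
grip_width: 0.0312
```

```bash
python3 look.py z5 - 220,210,120,90; python3 -c "
from rig import *;print(get_obs()['moment'])"
```

```text
37.25 [ 0.4624 -0.1024  0.0668] jaw -69.09 tilt [-0.009  0.002 -1.   ] F [-5.3  3.5  7.8] w 0.0309 q [-0.45  0.6   1.93 -0.    0.62  0.76]
tcp px [345.59332438 285.36064374] [261.03030835 259.40432153]
[0.35648596 0.83018364 0.10250474]
```

View pics/side_z5.png

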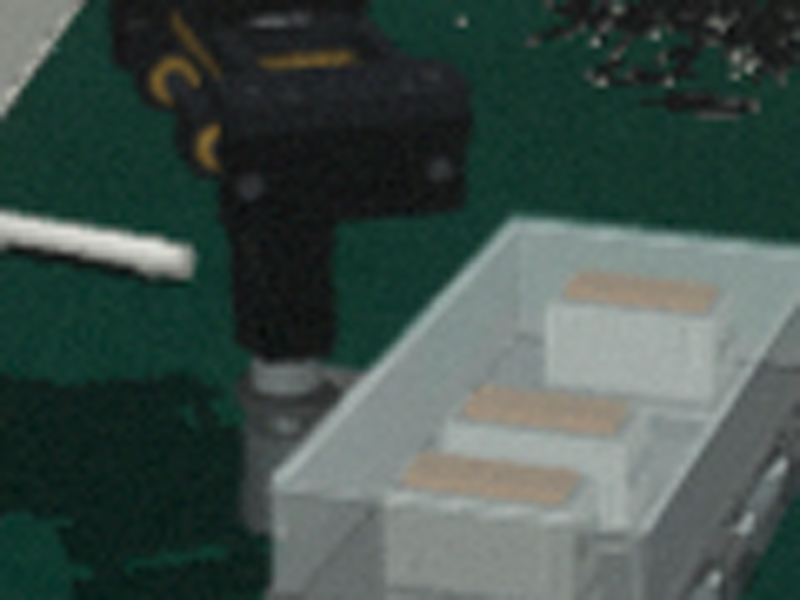

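>>> jog_arm([
  [[0,0,-8,0.001,0,-0.0003,1],[0,0,-16,0.002,0,-0.0006,1],[0,0,-24,0.002,0,-0.0008,1],[0,0,-32,0.002,0,-0.001,1],[0,0,-40,0.002,0,-0.001,1]],
])

```text
time: 37.75
position: [0.4633, -0.1016, 0.0663]
tool_rot: [0.114, 0.699, -0.695, -0.121]
ft_force: [-1.3, 5.7, 7.7]
grip_width: 0.0306
```

```bash
python3 look.py z6 - -; python3 -c "
from rig import *;print(get_obs()['moment'])"
```

```text
37.75 [ 0.4633 -0.1016  0.0663] jaw -109.1 tilt [-0.008  0.008 -1.   ] F [-1.3  5.7  7.7] w 0.0306 q [-0.45  0.6   1.93  0.01  0.62  1.45]
tcp px [345.24910914 284.994906  ] [261.51032335 259.4787328 ]
[0.99781808 0.49414407 0.97195285]
```

>>> jog_arm([
  [[0,0,-7,0.001,0,-0.0006,1],[0,0,-14,0.001,0,-0.001,1],[0,0,-14,0.001,0,-0.001,1]],
])

```text
time: 38.05
position: [0.4653, -0.1024, 0.0662]
tool_rot: [0.199, 0.68, -0.676, -0.203]
ft_force: [-0.5, 1.4, 8.8]
grip_width: 0.0305
```

```bash
python3 look.py z7 - 220,210,120,90; python3 -c "
from rig import *;print(get_obs()['moment'])"
```

```text
38.1 [ 0.4653 -0.1024  0.0662] jaw -123.0 tilt [-0.004  0.007 -1.   ] F [-1.3  1.   8.8] w 0.031 q [-0.45  0.6   1.93  0.01  0.62  1.69]
tcp px [345.56782711 284.21646525] [262.337922  259.7034218]
[0.13123178 0.48000497 0.08866499]
```

View pics/side_z7.png

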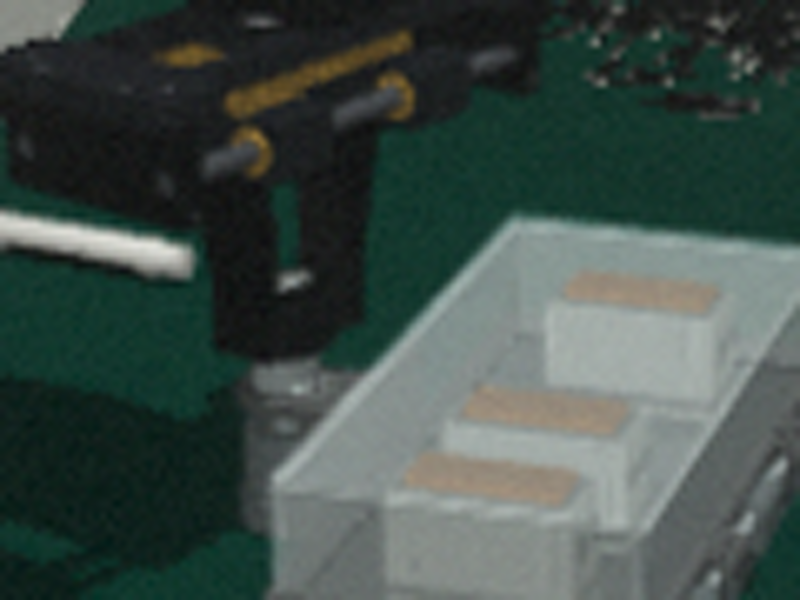

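>>> jog_arm([
  [[0,0,-8,0,0,-0.0006,1],[0,0,-16,0,0,-0.001,1],[0,0,-24,0,0,-0.001,1]],
], squeeze=60)

```text
time: 38.4
position: [0.4664, -0.1048, 0.0662]
tool_rot: [0.337, 0.623, -0.621, -0.336]
ft_force: [-4.1, -1.4, 9.6]
grip_width: 0.0308
```

```bash
python3 look.py z8 - -; python3 -c "
from rig import *;print(get_obs()['moment'])"
```

```text
38.4 [ 0.4664 -0.1048  0.0662] jaw -146.83 tilt [ 0.002  0.002 -1.   ] F [-4.1 -1.4  9.6] w 0.0308 q [-0.46  0.6   1.93  0.01  0.61  2.1 ]
tcp px [346.50830814 283.74761676] [262.71614605 260.1178209 ]
[-0.28173569  0.88143151  1.33580791]
```

>>> jog_arm([
  [[0,0,-8,0,0,-0.0006,1],[0,0,-16,0,0,-0.001,1],[0,0,-24,0,0,-0.001,1]],
])

```text
time: 38.7
position: [0.4666, -0.1103, 0.0662]
tool_rot: [-0.459, -0.538, 0.542, 0.453]
ft_force: [-13.8, -26.6, 8.5]
grip_width: 0.0298
```

```bash
python3 look.py z9 - -; python3 -c "
from rig import *;print(get_obs()['moment'])"
```

```text
38.7 [ 0.4666 -0.1103  0.0662] jaw -170.34 tilt [ 0.002 -0.01  -1.   ] F [-13.8 -26.6   8.5] w 0.0298 q [-0.46  0.6   1.93 -0.01  0.6   2.52]
tcp px [348.71658571 283.70136416] [262.41587679 261.04269634]
[-4.7013595   2.63265269  0.67857069]
```

>>> jog_arm([
  [[0,0,0,0,0.004,0,-0.2],[0,0,0,0,0.008,0,-0.4],[0,0,0,0,0.008,0,-0.4],[0,0,0,0,0.008,0,-0.4],[0,0,0,0,0.008,0.03,-0.4],[0,0,0,0,0.008,0.07,-0.4],[0,0,0,0,0.008,0.12,-0.4],[0,0,0,0,0.008,0.12,-0.4]],
])

```text
time: 39.5
position: [0.4712, -0.104, 0.1918]
tool_rot: [-0.464, -0.54, 0.541, 0.448]
ft_force: [-0.2, -1.1, -0.0]
grip_width: 0.0608
```

```bash
python3 look.py A 290,180,140,105 220,210,120,90
```

```text
39.6 [ 0.4676 -0.1024  0.1874] jaw -170.3 tilt [ 0.006 -0.011 -1.   ] F [ 0.2 -0.7 -0.8] w 0.0608 q [-0.44  0.38  1.84 -0.01  0.91  2.53]
tcp px [348.03500425 280.53047264] [262.07462657 206.32651216]
```

View pics/side_A.png

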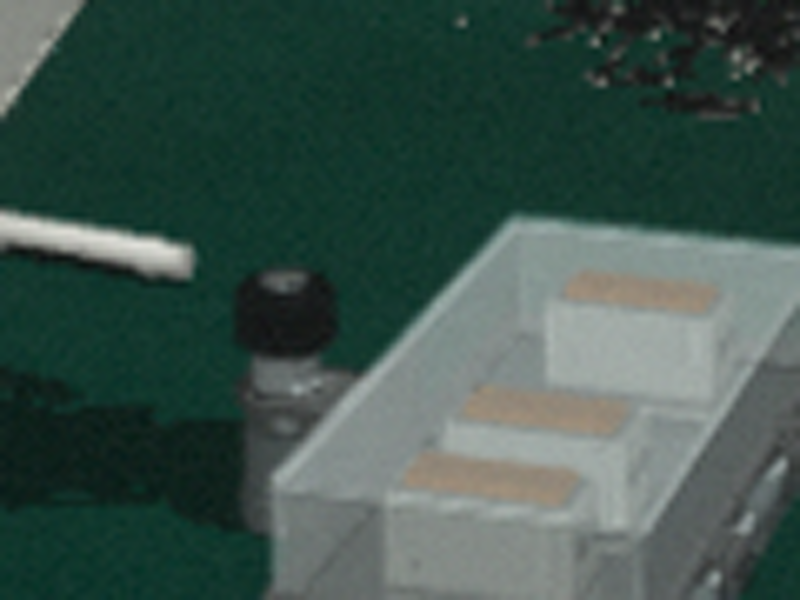

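Run:
```python
from h import *
for f in("w","x","A"):
    im=cv2.imread(f"pics/side_{f}_full.png",0)[235:300,250:275]
    m=(im<38).astype(np.uint8); n,l,s,c=cv2.connectedComponentsWithStats(m)
    i=1+np.argmax(s[1:,4]);print(f,s[i],c[i]+[250,235])
k=np.array([.4655,-.102])
for z in(.084,.079,.0745,.074): print(z,proj("side",np.r_[k,z]))
```

```text
w [  4  11  17  13 161] [262.39130435 253.09937888]
x [  3  10  19  14 182] [262.07142857 252.84065934]
A [  4  14  17  14 167] [262.4011976  256.94011976]
0.084 [262.2762607  252.04491473]
0.079 [262.33017595 254.18317348]
0.0745 [262.37855392 256.10182587]
0.074 [262.38392075 256.3146725 ]
```

>>> jog_arm([
  [[0,0,8,0,0,0,-0.4],[0,0,16,0,0,0,-0.4],[0,0,24,0,0,0,-0.4],[0,0,32,0,0,0,-0.4],[0,0,40,0,0,0,-0.4],[0,0,48,0,0,0,-0.4],[0,0,56,0,0,0,-0.4],[0,0,64,0,0,0,-0.4]],
])

```text
time: 40.4
position: [0.4664, -0.1018, 0.1854]
tool_rot: [0.101, 0.702, -0.699, -0.095]
ft_force: [0.5, 0.4, -0.6]
grip_width: 0.0609
```

```bash
python3 look.py B - -
```

```text
40.4 [ 0.4664 -0.1018  0.1854] jaw -105.96 tilt [ 0.009  0.002 -1.   ] F [ 0.5  0.4 -0.6] w 0.0609 q [-0.45  0.38  1.84  0.01  0.91  1.39]
tcp px [347.71013672 281.09438605] [261.59371377 207.13979081]
```

>>> jog_arm([
  [[-0.1,0.5,8,-0.001,0,-0.03,-0.2],[-0.1,0.5,16,-0.001,0,-0.06,-0.2],[-0.1,0.5,24,-0.001,0,-0.09,-0.2],[-0.1,0.5,24,-0.001,0,-0.105,-0.2],[-0.1,0.5,24,-0.001,0,-0.115,-0.2],[-0.1,0.5,24,-0.001,0,-0.115,-0.2],[-0.1,0.5,24,-0.001,0,-0.115,-0.2]],
])

```text
time: 41.1
position: [0.4653, -0.1017, 0.0701]
tool_rot: [-0.05, 0.706, -0.704, 0.049]
ft_force: [-0.8, -0.2, -0.8]
grip_width: 0.0524
```

>>> jog_arm([
  [[0,0,0,0,0,0,1],[0,0,0,0,0,0,1],[0,0,0,0,0,0,1],[0,0,0,0,0,0,1],[0,0,0,0,0,0,1],[0,0,0,0,0,-0.001,1]],
], squeeze=45)

```text
time: 41.7
position: [0.4657, -0.1016, 0.0701]
tool_rot: [-0.05, 0.706, -0.704, 0.049]
ft_force: [-2.1, 3.7, 19.8]
grip_width: 0.0308
```

```bash
python3 look.py C - -; python3 -c "
from rig import *;print(get_obs()['moment'])"
```

```text
41.7 [ 0.4657 -0.1016  0.0701] jaw -81.98 tilt [-0.     0.003 -1.   ] F [-2.1  3.7 19.8] w 0.0308 q [-0.45  0.6   1.93  0.    0.62  0.98]
tcp px [345.2880552  283.96663646] [262.54301763 257.8842945 ]
[ 0.47597959  0.41066347 -0.05093154]
```

>>> jog_arm([
  [[0,0,-5,0,0,0,1],[0,0,-10,0,0,0,1]],
])

```text
time: 41.9
position: [0.4653, -0.1016, 0.0706]
tool_rot: [0.012, 0.708, -0.706, -0.013]
ft_force: [-0.5, 0.0, 4.4]
grip_width: 0.0308
```

```bash
python3 look.py D - -; python3 -c "
from rig import *;print(get_obs()['moment'])"
```

```text
41.9 [ 0.4653 -0.1016  0.0706] jaw -92.0 tilt [-0.     0.002 -1.   ] F [-0.5  0.   4.4] w 0.0308 q [-0.45  0.59  1.93  0.    0.62  1.15]
tcp px [345.33253895 284.1104306 ] [262.36106946 257.70154148]
[-0.0653944   0.41216538  0.61953979]
```

>>> jog_arm([
  [[0,0,-5,0,0,0,1],[0,0,-10,0,0,0,1]],
])

```text
time: 42.1
position: [0.4648, -0.1018, 0.0708]
tool_rot: [0.073, 0.703, -0.703, -0.074]
ft_force: [-0.6, -0.3, 3.7]
grip_width: 0.031
```

```bash
python3 look.py E - -; python3 -c "
from rig import *;print(get_obs()['moment'])"
```

```text
42.1 [ 0.4648 -0.1018  0.0708] jaw -101.99 tilt [-0.001  0.001 -1.   ] F [-0.6 -0.3  3.7] w 0.031 q [-0.45  0.59  1.93  0.    0.62  1.33]
tcp px [345.39705421 284.3136577 ] [262.11725441 257.63762336]
[0.11217947 0.33165259 0.79971709]
```

>>> jog_arm([
  [[0,0,0,0,0,0,-0.2],[0,0,0,0,0,0,-0.2],[0,0,0,0,0,0,-0.2],[0,0,0,0,0,0.03,-0.2],[0,0,0,0,0,0.07,-0.2],[0,0,0,0,0,0.12,-0.2],[0,0,0,0,0.04,0.14,-0.2],[0,0,0,0,0.08,0.14,-0.2]],
])

```text
time: 42.9
position: [0.4677, -0.0225, 0.2143]
tool_rot: [-0.077, -0.703, 0.703, 0.072]
ft_force: [0.9, 0.5, 0.3]
grip_width: 0.0519
```

>>> jog_arm([
  [[0,0,0,0,0.05,0,-0.2],[0,0,0,0,0.1,0,-0.2],[0,0,0,0,0.15,0,-0.2],[0,0,0,0,0.2,0,-0.2],[0,0,0,0,0.25,0,-0.2],[0,0,0,0,0.25,0,-0.2]],
])

```text
time: 43.5
position: [0.4671, 0.233, 0.2143]
tool_rot: [0.075, 0.704, -0.703, -0.069]
ft_force: [-0.3, -0.4, -0.6]
grip_width: 0.0525
```

```bash
python3 look.py F 280,170,200,150 230,210,160,120
python3 - <<'E'
from h import *
im=cv2.imread(f"pics/side_F_full.png",0)[235:300,250:275]
m=(im<38).astype(np.uint8); n,l,s,c=cv2.connectedComponentsWithStats(m)
i=1+np.argmax(s[1:,4]);print(s[i],c[i]+[250,235])
E
```

```text
43.6 [0.467  0.2284 0.214 ] jaw -101.91 tilt [ 0.007 -0.002 -1.   ] F [ 0.1 -0.2 -0.6] w 0.0526 q [ 0.24  0.4   1.71 -0.    1.03  2.02]
tcp px [198.19629584 280.07278781] [278.94836232 163.33505249]
[  0   9  25  20 205] [262.87804878 256.02439024]
```

View pics/side_F_full.png

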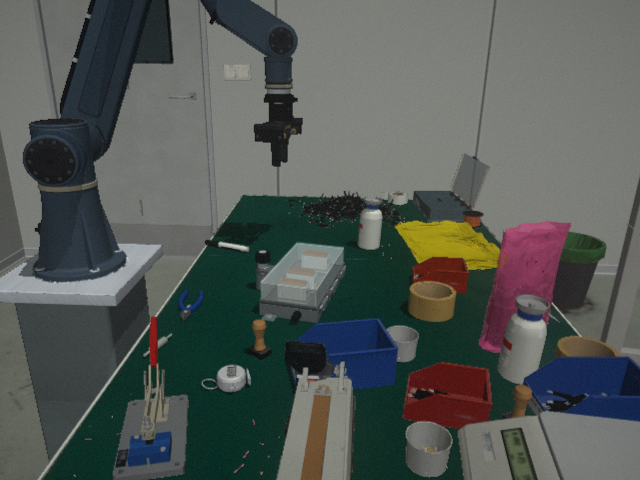

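View pics/top_F.png

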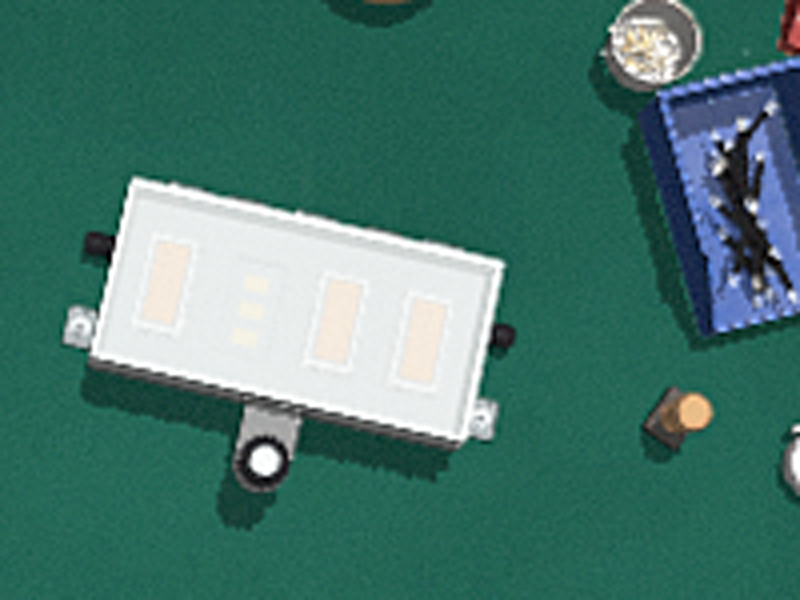

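Run:
```python
from h import *
im=cv2.imread("pics/side_F_full.png")[:,:,::-1].copy(); crop("side",im,220,210,120,90,"side_G")
```

```text
(no output)
```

View pics/side_G.png

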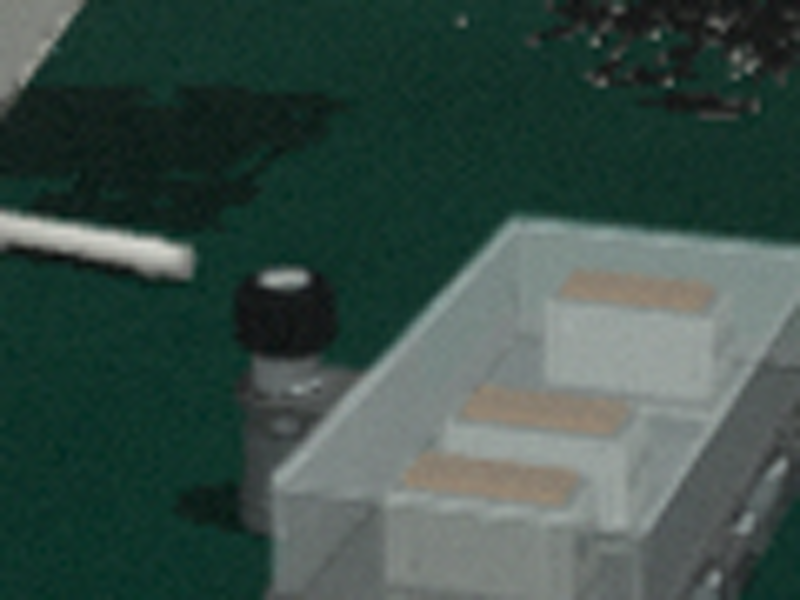

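```bash
python3 -c "
from rig import *;print(hand_in())"
```

```text
the job is handed in; nothing more can be done
None
```

I finished the junction box and handed it in at about 43.6 s of the 210 s allowed; the hand-in reported no verdict. Three white modules were on the bench.

- **Modules and locks:** The modules are in pockets 4, 2 and 1, and pocket 3 is empty. Each went in without catching. Each lock bottomed with its top at about 65 mm, at 24–28 N, and the pictures show all three flat.
- **Hood:** It is fully shut. Its top face measured 72.7 mm against the expected 72.5 mm, and I pressed it with 31 N.
- **Knob:** I pushed it down and turned it about 4.2 rad clockwise until it hit its stop. On a second grasp it would not go further down, and turning it more met clear resistance straight away. After letting go it stayed down about 9.5 mm.
- **Bin, bottle and stamp:** The robot did not touch them, and they stand where they were in the last pictures.

**Checks that disagreed or failed:**
- The top camera read about 4–5 mm low in x compared with the arm and the side camera, so I corrected for that.
- While forcing the knob against its stop, the gripper slipped a few mm sideways, with a side force of about 30 N.
- My last automatic measurement of the knob's position picked up dark background. I relied on the final picture instead, which shows the knob still down.

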